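Snap the tube plate onto a test-tube rack

TASK

Pick up the holed top plate of the test-tube rack by its upright tab, set its four small square corner holes over the rack's four snap posts, and press it down evenly and gently, against the sprung cushion in the middle, until every post has clicked through and the plate stays down by itself, held by all four. Keep the plate about level while it goes on, do not force it, let go of it at the end, and leave the bottles and the jar alone.

Things in the scene. Friction and masses are not known exactly. Their poses are not given: they have to be found in the camera images.
- rack: White plastic base of a test-tube rack, fixed to the bench. Origin at the bench, under its centre; x along its length, y across, z up. Slab 190 x 100 mm, top 14 mm above the bench; four upright snap posts at x = +-75, y = +-33 mm, 15 mm across up to a flat shoulder 60 mm above the origin, blunt tips at 76 mm.
- post0 (a point): Shoulder centre (60 mm above the rack's origin) of the post at rack x = +75, y = +33 mm. Above every shoulder: a neck 7.4 mm across with a domed top, then a snap head tapering from 12.4 mm across two spring barbs (lowest edge 67.5, widest 68.5 mm above the origin) to about 6 mm at the tip. The barbs stand out along rack +y and -y; along x the head is 4 mm wide.
- post1 (a point): Shoulder centre of the post at rack x = +75, y = -33 mm. A plate laid on the heads rests with its underside 10 to 15 mm above the shoulders. Pressing takes up to 14 to 18 N for all four posts (9 mm up), drops to about 5 N, then the cushion adds to it and it needs 16 to 21 N until the barbs snap out over the plate, 1.5 mm above the shoulders.
- post2 (a point): Shoulder centre of the post at rack x = -75, y = +33 mm. A neck has 0.8 mm of room each side in its hole; a plate a little off centre meets the domes and is pushed sideways. Let go before all four have clicked, the plate springs back up to 6 mm or more above the shoulders; clicked, it stays 1.5 to 2 mm above them.
- post3 (a point): Shoulder centre of the post at rack x = -75, y = -33 mm. On the shoulders the plate stops hard. A contact force of plate on rack above 45 N counts as forcing it; this sum includes the barbs' sideways pinch (up to 20 N), so keep the push itself under about 26 N. Going to the measured height without watching the force may stop short of the click.
- cushion_top (a point): Middle of the rubber face of the sprung cushion, 27 mm across, in the centre of the rack: 66 mm above the rack's origin when free. It pushes up with about 12 N when just touched and 17 N with the plate on the shoulders.
- plate: Loose white plastic plate 180 x 90 x 6 mm, 0.08 to 0.17 kg. Origin: centre of its underside; x along its length, z up. In its corners four 9 mm square through holes (points hole0 to hole3), and between them eight 17 mm round tube holes at x = +-16, +-48, y = +-30 mm. In the middle of its top stands a carrying tab 70 mm long (x), 12 mm thick (y), its top 42 mm above the origin. It starts flat on the bench and fits the rack either way round.
- hole0 (a point): Centre of the plate's square corner hole 0 at the underside, at plate x = +75, y = +33 mm. When this corner is home it is 60 to 62.5 mm above the rack's origin.
- hole1 (a point): Centre of the plate's square corner hole 1 at the underside, at plate x = +75, y = -33 mm. When this corner is home it is 60 to 62.5 mm above the rack's origin.
- hole2 (a point): Centre of the plate's square corner hole 2 at the underside, at plate x = -75, y = +33 mm. When this corner is home it is 60 to 62.5 mm above the rack's origin.
- hole3 (a point): Centre of the plate's square corner hole 3 at the underside, at plate x = -75, y = -33 mm. When this corner is home it is 60 to 62.5 mm above the rack's origin.
- tab_top (a point): Middle of the top edge of the plate's carrying tab, 42 mm above the plate's underside.
- dropper: Bystander: small amber dropper bottle, 28 mm across, 65 mm high; origin under its centre.
- squeeze_bottle: Bystander: clear squeeze bottle, 64 mm across, 170 mm high; origin under its centre.
- jar: Bystander: white jar, 60 mm across, 70 mm high; origin under its centre.

How it is judged:
On the way:
1. the plate is raised clear of the bench (height (world z) of plate above 0.06 m and contact force between plate and the fingers above 1 N), for 0.1 s.
At the end, for the whole second after the job is handed in: All four corner holes of the plate are less than 3 mm above the post shoulders (held under the barbs), the plate is centred within 3 mm and aligned within 3 degrees on the rack, upright, at rest and released (z of each of hole0, hole1, hole2, hole3 in the frame of rack below 0.063 m and z of plate in the frame of rack above 0.058 m and horizontal distance between plate and rack below 0.003 m and angle between the x axis of plate and the x axis of rack, either way round below 0.05 rad and angle between plate's own z axis and vertical below 0.05 rad and linear speed of plate below 0.02 m/s); the robot touches nothing.
It fails at once if the robot presses the plate on the rack with more than 45 N (contact force between plate and rack above 45 N and contact force between plate and the fingers above 15 N).
It fails at once if the plate tilts more than 8 degrees to the rack while on the posts (horizontal distance between plate and rack below 0.012 m and z of plate in the frame of rack below 0.077 m and angle between the z axis of plate and the z axis of rack, either way round above 0.14 rad).
It fails at once if a bystander is moved more than 30 mm or tipped (distance of any of dropper, squeeze_bottle, jar from where it was at the start of the episode above 0.03 m or angle between any of dropper, squeeze_bottle, jar's own z axis and vertical above 0.3 rad).
It also fails if it takes over 58 s, if anything falls off the work surface, if the arm or the gripper's body presses on something with over 40 N, if the wrist force passes 120 N, or if a joint passes its speed limit or range.

ROBOT

A 6-joint arm with a two-finger parallel gripper is mounted at the origin on the work surface. World frame = base frame: x ahead of the robot, y to its left, z up, the work surface at z = 0. Lengths are in m, angles in rad, forces in N, time in s.
With the tool pointing down it reaches from about 0.275 to 1 m from the base axis. Payload 8.4 kg.
Tool frame: the origin (TCP) lies at the very end of the fingers, on their centre line; the grasp point (between the pads) lies 19 mm behind it; x points along the fingers, z is the direction in which the jaws open and shut, and the axes are right-handed (so a half turn about x gives the same grasp; the last joint's range is limited). The gripper opens to 85 mm and grips with 20 to 120 N. Pads are 22 mm wide; open, the fingers measure 114 mm over their backs; the gripper's body (76 mm by 85 mm) begins 54 mm behind the grasp point. The pads swing forward as they close: fully open they stand 13 mm farther back than shut.
Start: joints at [-1.203, 0.353, 1.633, -0, 1.155, -0.002], TCP at [0.226, -0.583, 0.231] pointing down, gripper open.
Joint ranges: [-2.63, 2.63], [-0.92, 2.1], [0.06, 2.66], [-1.3, 4.44], [0, 2.69], [-3.02, 3.02]. Speed limits (rad/s): [2.22, 2.22, 2.79, 3.14, 3.14, 3.14].

INTERFACE

Orientations are given as a 3x3 rotation matrix whose columns are the frame's x, y, z axes.
In Python, from bench import r gives the robot as it stands.
- The arm moves only by the tool arm_command, never from a script. Its argument "deltas" is text: rows parted by semicolons, each of 7 numbers parted by spaces: the opening, from 0 (shut) to 1 (fully open), then the shift along the tool's x, y, z in m, then the turn, a rotation vector about the tool's x, y, z in rad. A call has 1 to 12 rows; each row shifts and turns the commanded pose from where the row before left it, along the tool's axes as they then stand; what a row does not reach is not made up. A row lasts 1/12 s, in which the tool goes at most 41.7 mm and 7.16 degrees, less where a joint would pass 70% of its speed; a pose out of reach is approached as far as the arm can. A call is refused whole if a number of a shift passes 0.0417 or a number of a turn 0.125, either way. A call with a gripper value outside its range is refused whole. The fingers move at their own pace and stop on an object; the grip force is fixed at half the most. Time passes only in rows, so rows that do not move let the fingers close. It gives the time, the measured TCP pose, the force and the opening at its end, in the units of the state.
- r.get_state(): the state, without advancing time (a new reading comes with each control period).
- r.grab_frame(name): name is "scene" or "top"; returns a dict with "pixels" (420x560x3 uint8, red, green, blue), "camera_matrix" (3x3 intrinsics, pixels), "D" ([k1, k2, p1, p2, k3] as OpenCV has them; the pictures are not rectified), "R" (3x3) and "t" (3): a world point X has camera coordinates R X + t. Camera axes: x right, y down, z forward; pixel columns grow to the right and rows downward; lengths in m; the calibration is good to about 2 mm. A picture is of the moment at which its call begins. There is no depth.
- r.hand_in(): hands the job in, once; it reports no verdict.
Trained networks look in the newest picture that a camera, given by its name, has taken for a name from the list of things; names that differ only in an ending like _2 or _b are one class to them, and where a whole thing is asked for, a point or a joint stands for the part that bears it (a point fixed in the world has none). Each returns a list of dicts, best first, with "p" (0 to 1); they miss things now and then, are a little off and sometimes report something else, mostly with a low value. They report only what shows in the picture. A call takes as long as a camera call.
- r.masks_of(camera, thing): "region" (420x560 bool, what is visible of it) and "uv" ([column, row] in pixels, amid what is visible of it).
- r.pinpoint(camera, thing): "uv" ([column, row] in pixels: a listed point, or the origin of a listed thing).
The state is a dict: "t": time; "q": joint angles; "qvel": joint speeds; "joint_efforts": joint torques, N m; "ee_pos": TCP position; "eef_rot": TCP orientation; "wrist_force": force on the tool from outside, world axes, zero at the start; "wrist_torque": the same for the moment, N m; "finger_gap": opening from 0.0 (shut) to 1.0 (fully open).
Only numpy, scipy, OpenCV 4.12 (cv2) and the standard library are available. Lean on these libraries where they do the work, as an engineer would, in place of code of your own. Each camera call takes 0.05 s, during which the arm holds its last target.

## Working session

There is one attempt and no reset: what is moved stays moved. The work goes in short steps, Python scripts to look and compute and a tool call to move; the robot and the scene stay as the last step left them, time stands still between calls to the robot, and variables do not carry over. Pictures are saved under pics/ and viewed, and the job is handed in when it is done.

Besides the shell and the picture viewer there is one more tool, called as name(argument=value, ...), one argument or row to a line, values as JSON. arm_command: Moves the arm, as the interface text tells. Its arguments: {"type":"object","properties":{"deltas":{"type":"string"}},"required":["deltas"]}

```bash
ls; mkdir -p pics
python3 - <<'E'
from bench import r
import cv2
s=r.get_state()
print(s)
for n in ("scene","top"):
    f=r.grab_frame(n); cv2.imwrite(f"pics/{n}0.png",f["pixels"][:,:,::-1]); print(n,f["camera_matrix"],f["D"],f["R"],f["t"])
E
```

```text
pics
{'t': 0.0, 'q': array([-1.20339745e+00,  3.53664738e-01,  1.63417438e+00, -6.81844766e-06,
        1.15518541e+00, -2.39729168e-03]), 'qvel': array([ 0.00063429,  0.00022804, -0.00036952,  0.00136681, -0.00090972,
       -0.00073905]), 'joint_efforts': array([ 2.27384924e-03, -6.05234528e+01, -3.42067373e+01,  1.41721530e-04,
        9.41393373e-03,  9.01298236e-08]), 'ee_pos': array([ 0.22571221, -0.58228768,  0.2305341 ]), 'eef_rot': array([[-5.20132882e-04,  9.32400038e-01,  3.61427584e-01],
       [ 1.33407083e-03,  3.61427958e-01, -9.32399084e-01],
       [-9.99998975e-01, -2.80142533e-06, -1.43187826e-03]]), 'wrist_force': array([-0.19537428,  0.41088995, -0.59531288]), 'wrist_torque': array([0.00231165, 0.03045457, 0.04446761]), 'finger_gap': 0.9982374361519452}
scene [[530.22406539   0.         286.2824661 ]
 [  0.         530.22406539 209.39016276]
 [  0.           0.           1.        ]] [-0.18162887  0.          0.          0.          0.        ] [[ 0.85764321  0.51424447 -0.00085856]
 [ 0.31754994 -0.53091305 -0.78568019]
 [-0.40448751  0.67356065 -0.61863228]] [-0.53138758 -0.08051609  1.28825894]
top [[418.40514094   0.         276.83607328]
 [  0.         418.40514094 210.73976803]
 [  0.           0.           1.        ]] [-0.10093238  0.          0.          0.          0.        ] [[ 0.10612459 -0.99435217 -0.00115112]
 [-0.96249305 -0.10243352 -0.25122599]
 [ 0.2496892   0.0277692  -0.96792777]] [0.03771488 0.58837044 0.72946556]
```

View pics/scene0.png

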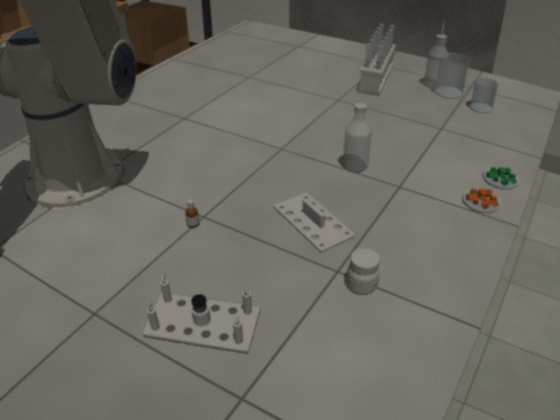

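View pics/top0.png

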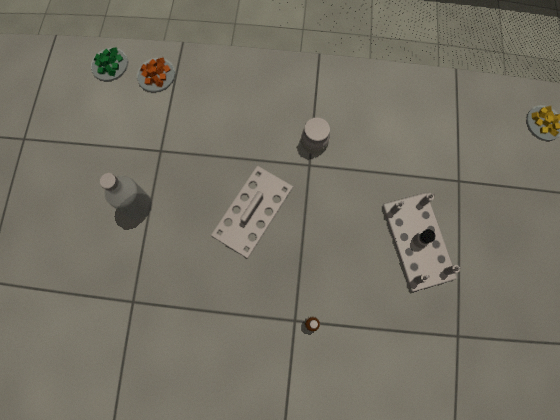

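The plate lies at scene (313,220) / top (252,211). The rack is at scene (203,320) / top (419,242), with the dropper, jar and bottle clear of both. Next I'll locate the points and fit the poses.

```bash
cat > h.py <<'E'
import numpy as np, cv2
from scipy.optimize import least_squares
from bench import r
def cams():
    return {n:r.grab_frame(n) for n in("scene","top")}
def proj(f,X):
    X=np.atleast_2d(X).astype(float)
    rv,_=cv2.Rodrigues(f["R"])
    return cv2.projectPoints(X,rv,f["t"],f["camera_matrix"],np.array(f["D"]))[0].reshape(-1,2)
def ray_z(f,uv,z):
    n=cv2.undistortPoints(np.array([[uv]],float),f["camera_matrix"],np.array(f["D"])).ravel()
    d=f["R"].T@np.array([n[0],n[1],1]); c=-f["R"].T@f["t"]
    return c+d*(z-c[2])/d[2]
def tri(fs,uvs):
    A=[];b=[]
    for f,uv in zip(fs,uvs):
        n=cv2.undistortPoints(np.array([[uv]],float),f["camera_matrix"],np.array(f["D"])).ravel()
        for i in(0,1):
            A.append(f["R"][i]-n[i]*f["R"][2]); b.append(n[i]*f["t"][2]-f["t"][i])
    return np.linalg.lstsq(np.array(A),np.array(b),rcond=None)[0]
E
python3 - <<'E'
from h import *
F=cams()
for th,z in [("rack",0),("post0",.06),("post1",.06),("post2",.06),("post3",.06),("cushion_top",.066),("plate",0),("hole0",0),("hole1",0),("hole2",0),("hole3",0),("tab_top",.042),("dropper",0),("jar",0),("squeeze_bottle",0)]:
    for n in F:
        L=r.pinpoint(n,th)
        print(th,n,[(round(d["p"],2),np.round(d["uv"],1).tolist(),np.round(ray_z(F[n],d["uv"],z)[:2],4).tolist()) for d in L[:5]])
E
```

```text
rack scene [(0.79, [204.2, 324.4], [0.5675, -0.1959])]
rack top [(0.89, [419.5, 242.8], [0.5631, -0.2022])]
post0 scene [(0.94, [160.3, 282.9], [0.4791, -0.1985]), (0.89, [247.2, 292.3], [0.6231, -0.1365]), (0.87, [237.0, 320.0], [0.6434, -0.1963]), (0.79, [149.3, 311.9], [0.508, -0.26]), (0.53, [311.2, 205.6], [0.6, 0.1332])]
post0 top [(0.64, [455.1, 271.4], [0.5012, -0.2543]), (0.6, [432.7, 196.0], [0.6485, -0.2075]), (0.6, [427.2, 276.7], [0.4858, -0.1994])]
post1 scene [(0.94, [160.3, 282.9], [0.4791, -0.1985]), (0.89, [247.2, 292.3], [0.6231, -0.1365]), (0.87, [237.0, 320.0], [0.6434, -0.1963]), (0.79, [149.3, 311.9], [0.508, -0.26]), (0.53, [311.2, 205.6], [0.6, 0.1332])]
post1 top [(0.64, [455.1, 271.4], [0.5012, -0.2543]), (0.6, [432.7, 196.0], [0.6485, -0.2075]), (0.6, [427.2, 276.7], [0.4858, -0.1994])]
post2 scene [(0.94, [160.3, 282.9], [0.4791, -0.1985]), (0.89, [247.2, 292.3], [0.6231, -0.1365]), (0.87, [237.0, 320.0], [0.6434, -0.1963]), (0.79, [149.3, 311.9], [0.508, -0.26]), (0.53, [311.2, 205.6], [0.6, 0.1332])]
post2 top [(0.64, [455.1, 271.4], [0.5012, -0.2543]),
[... 2180 characters left out ...]
p scene [(0.64, [313.5, 205.3], [0.5929, 0.1572]), (0.27, [359.9, 286.3], [0.778, -0.0078]), (0.25, [234.1, 320.7], [0.6305, -0.1883])]
tab_top top [(0.69, [252.2, 207.3], [0.5915, 0.1508])]
dropper scene [(0.75, [191.8, 221.6], [0.368, 0.0182])]
dropper top [(0.72, [312.5, 324.5], [0.376, 0.0069])]
jar scene [(0.76, [361.1, 284.7], [0.7646, 0.0354]), (0.56, [150.3, 309.4], [0.4615, -0.2208])]
jar top [(0.9, [314.0, 143.8], [0.7609, 0.0366])]
squeeze_bottle scene [(0.69, [358.5, 167.4], [0.5906, 0.3991]), (0.19, [160.6, 282.2], [0.4318, -0.1577])]
squeeze_bottle top [(0.59, [286.4, 184.3], [0.6609, 0.0878]), (0.56, [138.9, 205.2], [0.5814, 0.3969]), (0.44, [434.4, 196.1], [0.6689, -0.2328])]
```

```bash
cat >> h.py <<'E'
def Rz(a): return np.array([[np.cos(a),-np.sin(a),0],[np.sin(a),np.cos(a),0],[0,0,1]])
def fit(F,obs,x0,free6=False):
    # obs: list (cam, local pts, uv)
    from scipy.spatial.transform import Rotation as Ro
    def res(p,sep=False):
        out=[]
        Rm=Ro.from_rotvec(p[3:6]).as_matrix() if free6 else Rz(p[2])
        t=p[:3] if free6 else np.array([p[0],p[1],0])
        for c,P,uv in obs: out.append((proj(F[c],Rm@np.array(P)+t)[0]-uv))
        return np.ravel(out)
    s=least_squares(res,x0,loss="soft_l1",f_scale=1.0)
    return s.x,res(s.x).reshape(-1,2)
E
cat > fit0.py <<'E'
from h import *
F=cams()
import itertools
def match(c,th,locs,pose):
    L=r.pinpoint(c,th); uv=np.array([d["uv"] for d in L])
    out=[]
    for P in locs:
        p=proj(F[c],Rz(pose[2])@P+[pose[0],pose[1],0])[0]
        d=np.linalg.norm(uv-p,axis=1); i=d.argmin()
        if d[i]<14: out.append((c,P,uv[i]))
    return out
cor=[(75,33),(75,-33),(-75,33),(-75,-33)]
A=[np.array([x,y,0])/1e3 for x,y in cor]
B=[np.array([x,y,60])/1e3 for x,y in cor]
pp=[.595,.155,np.arctan2(.65-.515,.09-.155)] # guess
# plate long axis: (0.684,.154)->(.541,.221) and (.65,.09)->(.519,.156)
pp[2]=np.arctan2(.067-.134,.1435)
pp[2]=np.arctan2(.154-.221,.6847-.5413)
pr=[.565,-.198,np.arctan2(-.1365+.1985,.6231-.4791)]
for nm,locs,pose,extra in (("hole0",A,pp,("tab_top",[0,0,.042])),("post0",B,pr,("cushion_top",[0,0,.066]))):
    print(nm)
    per={}
    for c in F:
        o=match(c,nm,locs,pose)
        o+=match(c,extra[0],[np.array(extra[1])],pose)
        per[c]=o
        x,e=fit(F,o,pose); print(c,len(o),x,np.abs(e).max(),np.round(e,1).tolist())
    x,e=fit(F,per["scene"]+per["top"],pose); print("both",x.round(4),np.round(e,1).tolist())
E
python3 fit0.py
```

```text
hole0
scene 5 [ 0.59539413  0.15791061 -0.4865326 ] 3.771491211639102 [[-1.3, -2.0], [0.1, 0.8], [0.5, 0.4], [-1.0, -0.3], [3.8, 0.2]]
top 5 [ 0.5953866   0.15434016 -0.45540971] 2.638595518654313 [[-2.6, 0.4], [1.0, -0.4], [-0.6, -0.8], [-0.1, 1.1], [1.2, -0.1]]
both [ 0.5957  0.1555 -0.4728] [[-1.5, -1.6], [0.2, 1.5], [-0.4, 1.0], [-1.7, 0.6], [3.4, 0.8], [-2.5, 0.3], [0.9, -0.1], [-1.5, -1.6], [-1.3, 0.8], [0.7, -0.4]]
post0
scene 5 [ 0.56120324 -0.19446986  0.45273872] 3.799026468119507 [[-1.0, 0.1], [2.0, 0.4], [-0.2, -0.9], [2.2, -0.2], [-3.8, 0.4]]
top 5 [ 0.56429029 -0.19994474  0.34680563] 3.0118035842655217 [[0.8, -0.5], [-1.2, 0.0], [-3.0, 2.8], [1.3, -0.3], [0.3, -0.3]]
both [ 0.5636 -0.1989  0.3936] [[-0.6, 4.2], [-0.0, 4.7], [1.0, -0.5], [1.2, -0.1], [-4.3, 2.5], [-1.2, 0.9], [-3.6, 0.0], [-1.6, 3.4], [2.1, -1.3], [-0.2, 0.0]]
```

```bash
cat > ov.py <<'E'
from h import *
def draw(im,f,polys,x0,y0,s):
    for P,col in polys:
        q=(proj(f,P)-[x0,y0]+0.5)*s-0.5
        cv2.polylines(im,[np.round(q*16).astype(int)],True,col,1,cv2.LINE_AA,4)
def rect(pose,a,b,z,cx=0,cy=0):
    return np.array([Rz(pose[2])@[cx+sx*a,cy+sy*b,z]+[pose[0],pose[1],0] for sx,sy in((1,1),(1,-1),(-1,-1),(-1,1))])
E
python3 - <<'E'
from ov import *
F=cams()
pr=[.5636,-.1989,.3936]; pp=[.5957,.1555,-.4728]
for c,(xr,yr),(xp,yp) in (("scene",(135,265),(265,185)),("top",(375,185),(205,160))):
    im=F[c]["pixels"][:,:,::-1]
    for nm,x,y,pose,L in(("rack",xr,yr,pr,[(95e-3,50e-3,.014)]),("plate",xp,yp,pp,[(90e-3,45e-3,.006)])):
        s=6; w,h=(133,100)
        C=cv2.resize(im[y:y+h,x:x+w],None,fx=s,fy=s,interpolation=cv2.INTER_CUBIC)
        C=cv2.convertScaleAbs(C,alpha=1.6)
        draw(C,F[c],[(rect(pose,*l),(0,0,255)) for l in L],x,y,s)
        cv2.imwrite(f"pics/{c}_{nm}_a.png",C)
E
```

```text
(no output)
```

View pics/scene_rack_a.png

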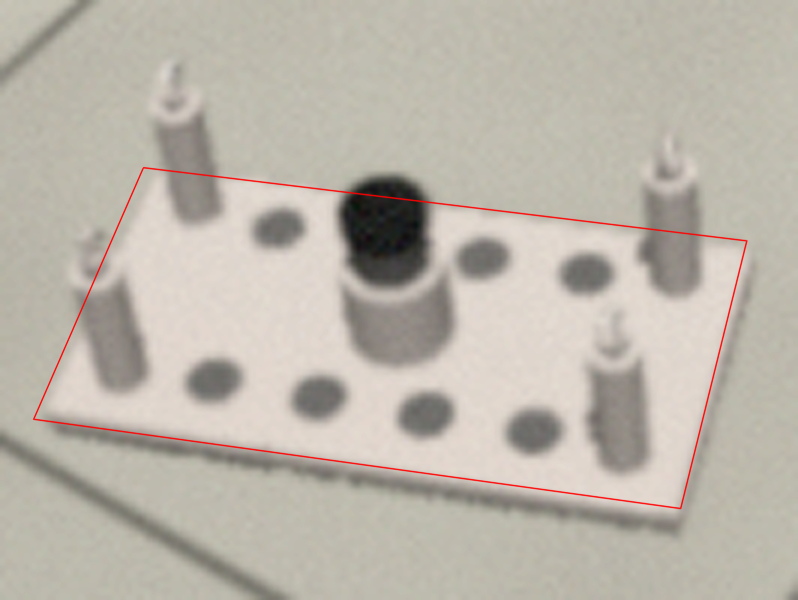

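View pics/top_rack_a.png

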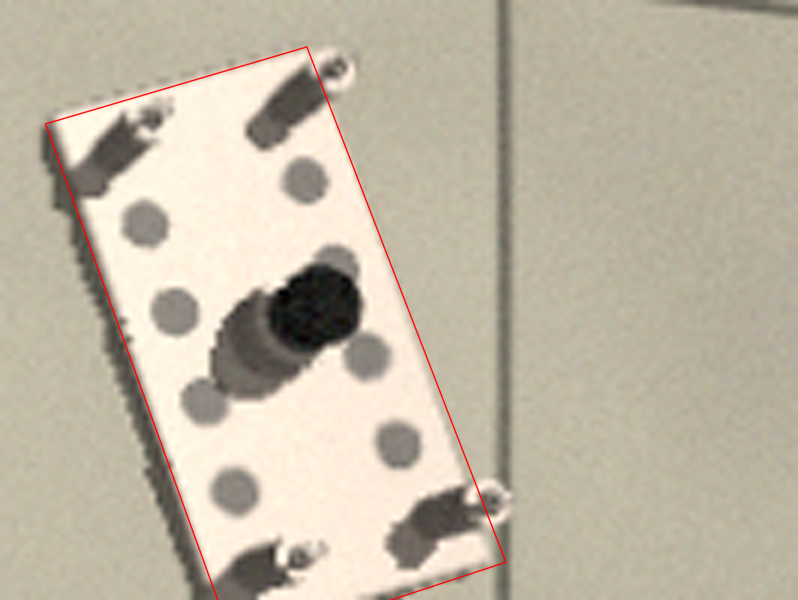

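View pics/top_plate_a.png

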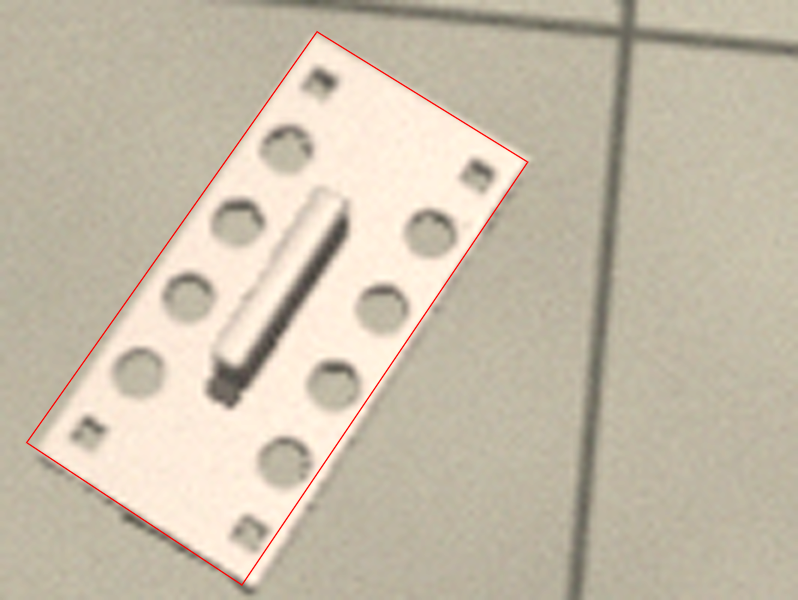

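View pics/scene_plate_a.png

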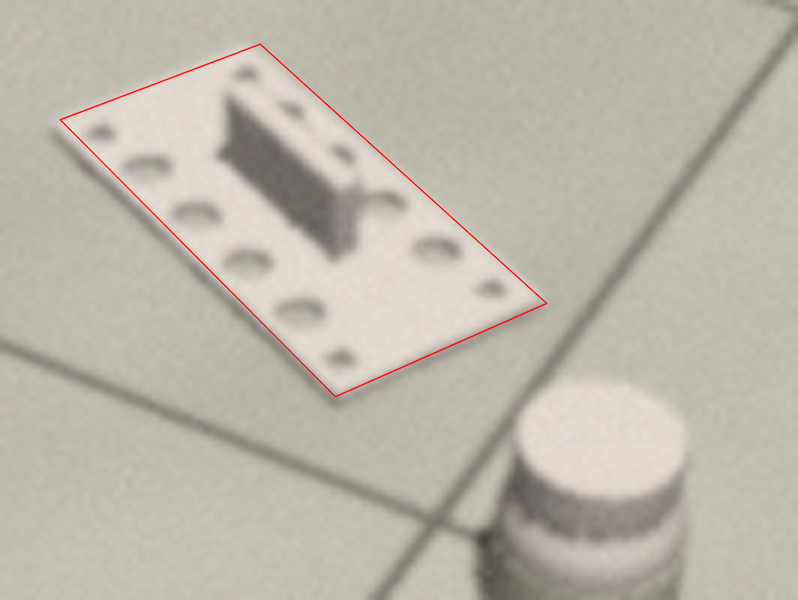

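```bash
cat > edge.py <<'E'
from ov import *
from scipy.ndimage import map_coordinates
def edgefit(f,pose,a,b,z,iters=4,rng=5,skip=lambda i,s:False,verb=False):
    g=cv2.GaussianBlur(cv2.cvtColor(f["pixels"],cv2.COLOR_RGB2GRAY).astype(float),(0,0),.7)
    pose=np.array(pose,float)
    for it in range(iters):
        S=[];E=[];N=[]
        C=[(a,b),(a,-b),(-a,-b),(-a,b)]
        for i in range(4):
            p0=np.array(C[i]);p1=np.array(C[(i+1)%4])
            for s in np.linspace(.06,.94,45):
                P=p0+(p1-p0)*s
                d=(p1-p0)/np.linalg.norm(p1-p0); out=P-d*(P@d); out/=np.linalg.norm(out)
                W=lambda q:Rz(pose[2])@[q[0],q[1],z]+[pose[0],pose[1],0]
                uv=proj(f,[W(P),W(P+d*.004),W(P+out*.004)])
                t=uv[1]-uv[0];t/=np.linalg.norm(t); n=np.array([-t[1],t[0]]); n*=np.sign(n@(uv[2]-uv[0]))
                k=np.arange(-rng,rng+.01,.25)
                q=uv[0]+k[:,None]*n
                v=map_coordinates(g,[q[:,1],q[:,0]],order=1)
                gr=-(np.gradient(v)/.25)   # bright inside -> dark outside
                # first strong local max from inside
                m=gr.max()
                if m<6: continue
                # choose local maxima >60% of max, nearest to 0
                lm=[j for j in range(1,len(k)-1) if gr[j]>=gr[j-1] and gr[j]>gr[j+1] and gr[j]>.6*m]
                if not lm: continue
                j=min(lm,key=lambda j:abs(k[j]))
                den=gr[j-1]-2*gr[j]+gr[j+1]; off=.25*.5*(gr[j-1]-gr[j+1])/den if den else 0
                S.append(P);E.append(uv[0]+n*(k[j]+off));N.append(n)
        S=np.array(S);E=np.array(E);N=np.array(N)
        def res(p):
            X=np.array([Rz(p[2])@[q[0],q[1],z]+[p[0],p[1],0] for q in S])
            return np.sum((proj(f,X)-E)*N,1)
        sol=least_squares(res,pose,loss="soft_l1",f_scale=.3); pose=sol.x
    rr=res(pose)
    return pose,len(S),np.median(np.abs(rr))
E
python3 - <<'E'
from edge import *
F=cams()
for c in F:
    for nm,p0,a,b,z in(("rack",[.5636,-.1989,.37],.095,.05,.014),("plate",[.5957,.1555,-.4728],.09,.045,.006)):
        p,n,m=edgefit(F[c],p0,a,b,z); print(c,nm,p.round(4),n,m.round(2))
        x,y={"scene":{"rack":(135,265),"plate":(265,185)},"top":{"rack":(375,185),"plate":(205,160)}}[c][nm]
        s=5;w,h=(160,116)
        C=cv2.convertScaleAbs(cv2.resize(F[c]["pixels"][y:y+h,x:x+w,::-1],None,fx=s,fy=s,interpolation=cv2.INTER_CUBIC),alpha=1.5)
        polys=[(rect(p,a,b,z),(0,0,255))]
        if nm=="plate":
            polys+=[(rect(p,.0045,.0045,z,sx*.075,sy*.033),(0,255,0)) for sx in(1,-1) for sy in(1,-1)]+[(rect(p,.035,.006,.042),(255,0,0))]
        else:
            ang=np.linspace(0,6.28,24)
            for sx in(1,-1):
                for sy in(1,-1):
                    polys.append((np.array([Rz(p[2])@[sx*.075+.0075*np.cos(t),sy*.033+.0075*np.sin(t),.06]+[p[0],p[1],0] for t in ang]),(0,255,0)))
            polys.append((np.array([Rz(p[2])@[.0135*np.cos(t),.0135*np.sin(t),.066]+[p[0],p[1],0] for t in ang]),(255,0,0)))
        draw(C,F[c],polys,x,y,s); cv2.imwrite(f"pics/{c}_{nm}_b.png",C)
a=[cv2.imread(f"pics/{c}_{n}_b.png") for c in("scene","top") for n in("rack","plate")]
cv2.imwrite("pics/b_rack.png",cv2.resize(np.vstack([a[0],a[2]]),(560,812)) if 0 else a[0])
E
```

```text
scene rack [ 0.5647 -0.1994  0.3647] 149 0.32
scene plate [ 0.5937  0.1552 -0.4467] 174 0.12
top rack [ 0.566  -0.1978  0.3672] 177 0.71
top plate [ 0.5954  0.1537 -0.446 ] 180 0.14
```

View pics/scene_rack_b.png

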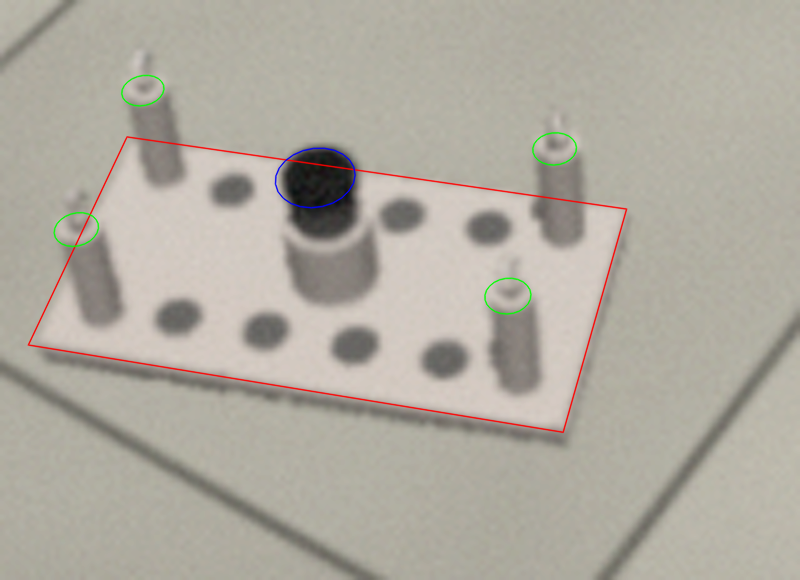

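View pics/top_rack_b.png

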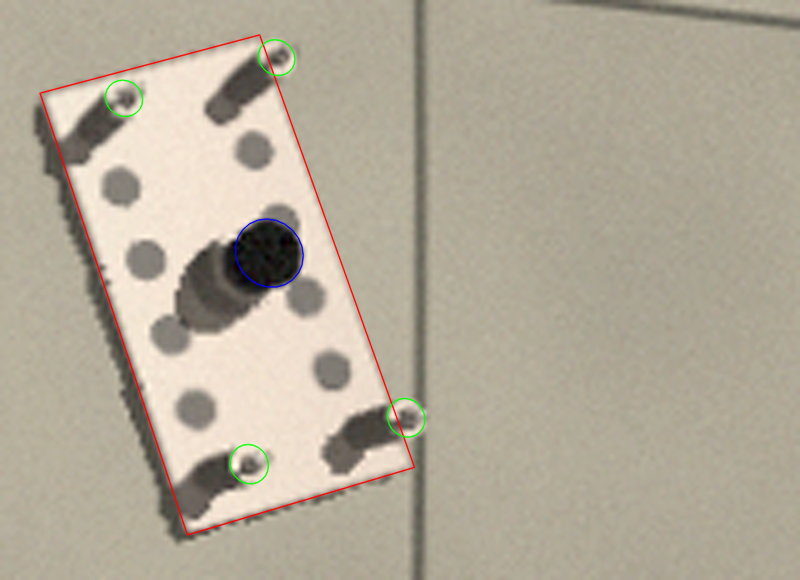

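View pics/top_plate_b.png

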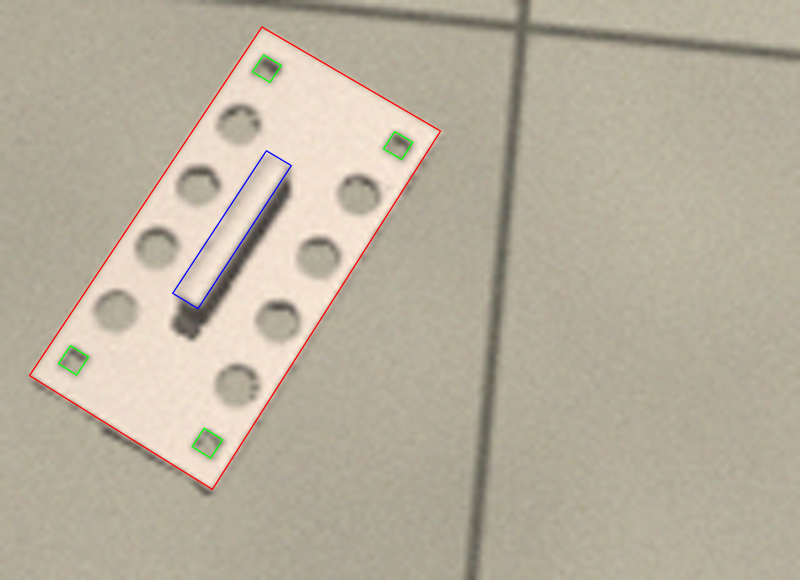

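View pics/scene_plate_b.png

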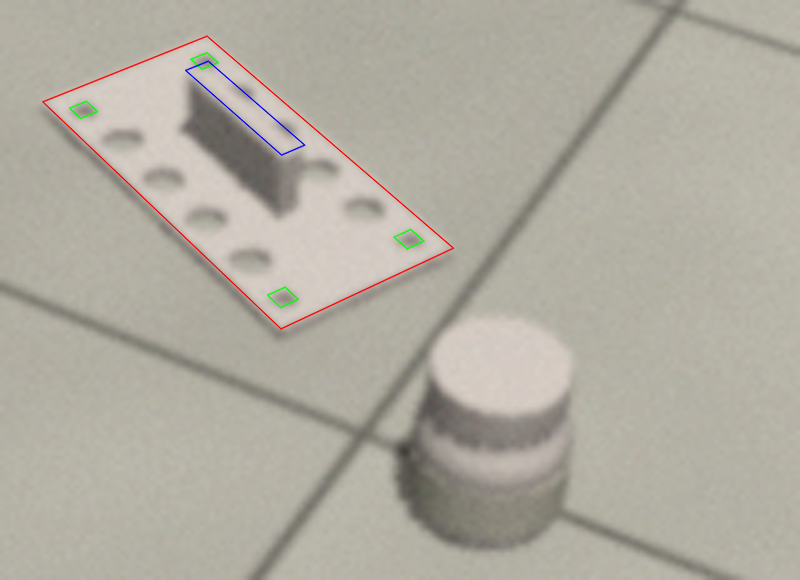

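The edge fits sit well on both outlines. The two cameras agree to about 2 mm, putting the plate near (0.5945, 0.1545) at yaw -0.446 and the rack near (0.565, -0.199) at yaw 0.366. Now moving above the plate.

arm_command(
  deltas="1 0.002 0.0254 -0.0231 0 0 0;1 0.002 0.0254 -0.0231 0 0 0;1 0.002 0.0254 -0.0231 0 0 0;1 0.002 0.0254 -0.0231 0 0 0;1 0.002 0.0254 -0.0231 0 0 0;1 0.002 0.0254 -0.0231 0 0 0;1 0.002 0.0254 -0.0231 0 0 0;1 0.002 0.0254 -0.0231 0 0 0;1 0.002 0.0254 -0.0231 0 0 0;1 0.002 0.0254 -0.0231 0 0 0;1 0.002 0.0254 -0.0231 0 0 0;1 0.002 0.0254 -0.0231 0 0 0",
)

```text
t: 3.4
ee_pos: [0.4104, -0.2126, 0.2075]
eef_rot: [[0.001, 0.932, 0.361], [-0.0, 0.361, -0.932], [-1.0, 0.0, 0.001]]
wrist_force: [0.9, 0.1, -0.0]
finger_gap: 1.001
```

arm_command(
  deltas="1 0.002 0.0254 -0.0231 0 0 0;1 0.002 0.0254 -0.0231 0 0 0;1 0.002 0.0254 -0.0231 0 0 0;1 0.002 0.0254 -0.0231 0 0 0;1 0.002 0.0254 -0.0231 0 0 0;1 0.002 0.0254 -0.0231 0 0 0;1 0.002 0.0254 -0.0231 0 0 0;1 0.002 0.0254 -0.0231 0 0 0;1 0.002 0.0254 -0.0231 0 0 0;1 0.002 0.0254 -0.0231 0 0 0;1 0.002 0.0254 -0.0231 0 0 0;1 0.002 0.0254 -0.0231 0 0 0",
)

```text
t: 4.4
ee_pos: [0.5945, 0.1563, 0.1832]
eef_rot: [[0.0, 0.932, 0.362], [0.0, 0.362, -0.932], [-1.0, 0.0, 0.0]]
wrist_force: [0.9, -0.6, 0.0]
finger_gap: 1.0
```

arm_command(
  deltas="1 0 0 0 0.117 0 0;1 0 0 0 0.117 0 0;1 0 0 0 0.117 0 0;1 0 0 0 0.117 0 0;1 0 0 0 0.117 0 0;1 0 0 0 0.117 0 0;1 0 0 0 0.117 0 0;1 0 0 0 0 0 0;1 0 0 0 0 0 0",
)

```text
t: 5.15
ee_pos: [0.5939, 0.1545, 0.1833]
eef_rot: [[0.0, 0.902, -0.431], [0.0, -0.431, -0.902], [-1.0, 0.0, -0.0]]
wrist_force: [0.1, 0.2, 0.3]
finger_gap: 1.002
```

```bash
cat > need.py <<'E'
from h import *
import sys
# target x y z yaw(of tool y axis), prints shift in tool axes & yaw turn
def need(x,y,z,yaw):
    s=r.get_state(); R=s["eef_rot"]; d=np.array([x,y,z])-s["ee_pos"]
    yt=np.arctan2(R[1,1],R[0,1])
    print("t",round(s["t"],2),"pos",s["ee_pos"].round(4),"yaw",yt.round(4),"tilt x",R[:,0].round(4),"gap",round(s["finger_gap"],3),"F",s["wrist_force"].round(2),"T",s["wrist_torque"].round(2))
    # after turning, axes are for target yaw; give shift in CURRENT axes
    print("shift tool",(R.T@d).round(4),"turn about tool x",round(-(yaw-yt),4))
if __name__=="__main__": need(*map(float,sys.argv[1:5]))
E
python3 need.py .5945 .1545 .012 -.446
python3 - <<'E'
from h import *
f=r.grab_frame("top"); cv2.imwrite("pics/top1.png",f["pixels"][:,:,::-1])
E
```

```text
t 5.15 pos [0.5939 0.1545 0.1833] yaw -0.4455 tilt x [ 0.  0. -1.] gap 1.002 F [0.13 0.22 0.31] T [-0.   -0.05 -0.01]
shift tool [ 0.1713  0.0005 -0.0002] turn about tool x 0.0005
```

View pics/top1.png

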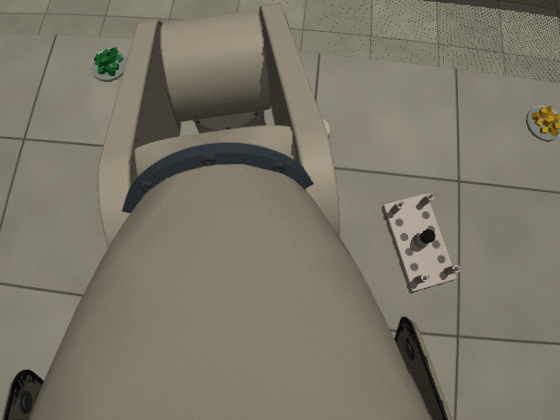

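The top view is now blocked by the arm, but the pose matches the plate, so I'll go down and grip the tab.

arm_command(
  deltas="1 0.0285 0 0 0 0 0;1 0.0285 0 0 0 0 0;1 0.0285 0 0 0 0 0;1 0.0285 0 0 0 0 0;1 0.0285 0 0 0 0 0;1 0.014 0 0 0 0 0;1 0.0135 0 0 0 0 0;1 0 0 0 0 0 0",
)

```text
t: 5.87
ee_pos: [0.5927, 0.1542, 0.0112]
eef_rot: [[-0.003, 0.901, -0.433], [-0.001, -0.433, -0.901], [-1.0, -0.002, 0.002]]
wrist_force: [-0.6, -0.3, 0.3]
finger_gap: 1.001
```

arm_command(
  deltas="0 0 0 0 0 0 0;0 0 0 0 0 0 0;0 0 0 0 0 0 0;0 0 0 0 0 0 0;0 0 0 0 0 0 0;0 0 0 0 0 0 0;0 0 0 0 0 0 0;0 0 0 0 0 0 0;0 0 0 0 0 0 0",
)

```text
t: 6.62
ee_pos: [0.5944, 0.1546, 0.0141]
eef_rot: [[0.001, 0.901, -0.434], [0.0, -0.434, -0.901], [-1.0, 0.001, -0.001]]
wrist_force: [-0.7, -0.9, 6.4]
finger_gap: 0.132
```

```bash
python3 need.py .5945 .1545 .012 -.446
python3 - <<'E'
from edge import *
f=r.grab_frame("scene"); cv2.imwrite("pics/scene1.png",f["pixels"][:,:,::-1])
print(edgefit(f,[.5937,.1552,-.4467],.09,.045,.006))
E
```

```text
t 6.62 pos [0.5944 0.1546 0.0141] yaw -0.4491 tilt x [ 1.1e-03  3.0e-04 -1.0e+00] gap 0.132 F [-0.71 -0.9   6.43] T [-0.    0.2   0.07]
shift tool [0.0021 0.0001 0.0001] turn about tool x -0.0031
(array([ 0.59386391,  0.15472717, -0.43802058]), 116, np.float64(0.12921514639426135))
```

View pics/scene1.png

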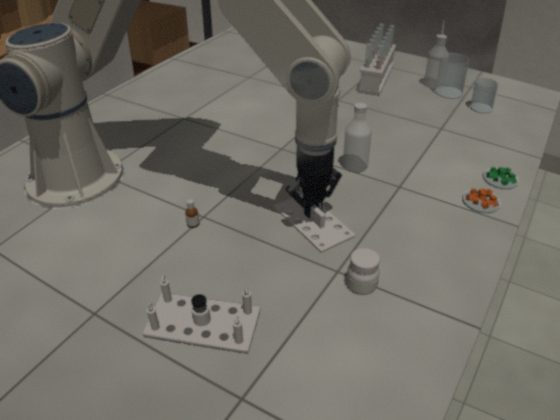

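The tab is held (gap 0.132, about 11 mm) and the plate hasn't shifted. Lifting and carrying it over the rack.

arm_command(
  deltas="0 -0.01 0 0 0 0 0;0 -0.02 0 0 0 0 0;0 -0.03 0 0 0 0 0;0 -0.03 0 0 0 0 0;0 -0.03 0 0 0 0 0;0 -0.02 0 0 0 0 0;0 -0.01 0 0 0 0 0;0 0 0 0 0 0 0",
)

```text
t: 7.33
ee_pos: [0.5952, 0.1549, 0.1661]
eef_rot: [[0.004, 0.901, -0.434], [0.001, -0.434, -0.901], [-1.0, 0.003, -0.003]]
wrist_force: [0.3, -0.2, -1.6]
finger_gap: 0.129
```

arm_command(
  deltas="0 0 0.0053 0.0138 0 0 0;0 0 0.0106 0.0276 0 0 0;0 0 0.0106 0.0276 0 0 0;0 0 0.0106 0.0276 0 0 0;0 0 0.0106 0.0276 0 0 0;0 0 0.0106 0.0276 0 0 0;0 0 0.0106 0.0276 0 0 0;0 0 0.0106 0.0276 0 0 0;0 0 0.0106 0.0276 0 0 0;0 0 0.0106 0.0276 0 0 0;0 0 0.0106 0.0276 0 0 0;0 0 0.0106 0.0276 0 0 0",
)

```text
t: 8.33
ee_pos: [0.5638, -0.1861, 0.161]
eef_rot: [[-0.004, 0.901, -0.434], [0.001, -0.434, -0.901], [-1.0, -0.004, 0.001]]
wrist_force: [0.2, 0.5, -1.8]
finger_gap: 0.131
```

arm_command(
  deltas="0 0 0.0053 0.0138 0 0 0;0 0 0 0 -0.11 0 0;0 0 0 0 -0.11 0 0;0 0 0 0 -0.11 0 0;0 0 0 0 -0.11 0 0;0 0 0 0 -0.11 0 0;0 0 0 0 -0.11 0 0;0 0 0 0 -0.11 0 0;0 0 0 0 -0.045 0 0;0 0 0 0 0 0 0;0 0 0 0 0 0 0;0 0 0 0 0 0 0",
)

```text
t: 9.33
ee_pos: [0.5641, -0.1989, 0.1624]
eef_rot: [[-0.001, 0.935, 0.356], [0.001, 0.356, -0.935], [-1.0, -0.001, -0.001]]
wrist_force: [-0.4, 0.4, -1.2]
finger_gap: 0.129
```

```bash
python3 need.py .565 -.199 .1 .366
python3 - <<'E'
from edge import *
F=cams()
for c in F: cv2.imwrite(f"pics/{c}2.png",F[c]["pixels"][:,:,::-1])
f=F["scene"]
s=r.get_state()
E
```

```text
t 9.33 pos [ 0.5641 -0.1989  0.1624] yaw 0.3639 tilt x [-1.4e-03  5.0e-04 -1.0e+00] gap 0.129 F [-0.37  0.44 -1.23] T [-0.   -0.05  0.04]
shift tool [0.0624 0.0009 0.0005] turn about tool x -0.0021
```

View pics/scene2.png

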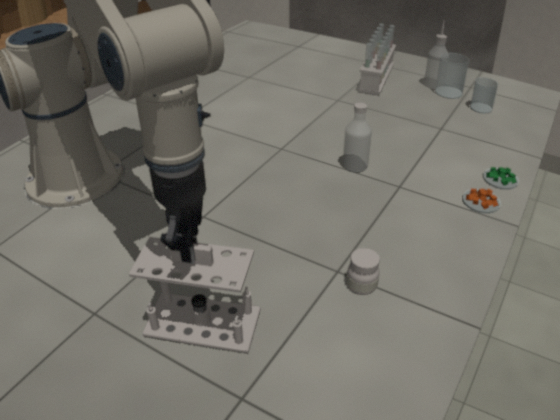

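View pics/top2.png

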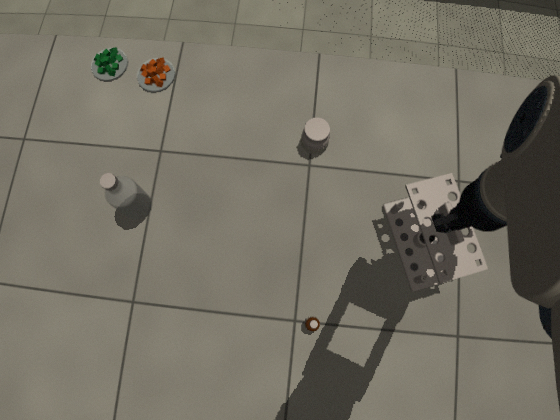

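The plate is held level above the rack and visible to both cameras: scene (190,265), top (445,228). I'll lower it to about 10 mm above the tips, then measure the plate against the posts.

arm_command(
  deltas="0 0.01 0.0009 0.0005 -0.002 0 0;0 0.02 0 0 0 0 0;0 0.02 0 0 0 0 0;0 0.01 0 0 0 0 0;0 0.002 0 0 0 0 0;0 0 0 0 0 0 0;0 0 0 0 0 0 0;0 0 0 0 0 0 0",
)

```text
t: 10.1
ee_pos: [0.5665, -0.1995, 0.1023]
eef_rot: [[0.002, 0.933, 0.36], [-0.001, 0.36, -0.933], [-1.0, 0.001, 0.001]]
wrist_force: [-1.1, 0.7, -1.0]
finger_gap: 0.128
```

```bash
python3 need.py .565 -.199 .1 .366
cat > view3.py <<'E'
import sys
from edge import *
tag=sys.argv[1]
F=cams(); s=r.get_state(); z=s["ee_pos"][2]-.0141+.006
print("t",s["t"],"ztop",z)
for c in F:
    p,n,m=edgefit(F[c],[s["ee_pos"][0],s["ee_pos"][1],.366],.09,.045,z,rng=6); print(c,p.round(4),n,m.round(2))
    x,y={"scene":(120,220),"top":(370,170)}[c]
    k=5;w,h=(160,118)
    C=cv2.convertScaleAbs(cv2.resize(F[c]["pixels"][y:y+h,x:x+w,::-1],None,fx=k,fy=k,interpolation=cv2.INTER_CUBIC),alpha=1.5)
    cv2.imwrite(f"pics/{c}_{tag}_raw.png",C)
    draw(C,F[c],[(rect(p,.09,.045,z),(0,0,255))]+[(rect(p,.0045,.0045,z,sx*.075,sy*.033),(0,255,0)) for sx in(1,-1) for sy in(1,-1)],x,y,k)
    cv2.imwrite(f"pics/{c}_{tag}.png",C)
E
python3 view3.py p3
```

```text
t 10.1 pos [ 0.5665 -0.1995  0.1023] yaw 0.3677 tilt x [ 1.6e-03 -6.0e-04 -1.0e+00] gap 0.128 F [-1.08  0.7  -0.96] T [-0.04 -0.   -0.02]
shift tool [ 0.0023 -0.0012 -0.001 ] turn about tool x 0.0017
t 10.2 ztop 0.09417355398440214
scene [ 0.5662 -0.1989  0.379 ] 166 0.23
top [ 0.567  -0.199   0.3703] 161 0.22
```

View pics/scene_p3.png

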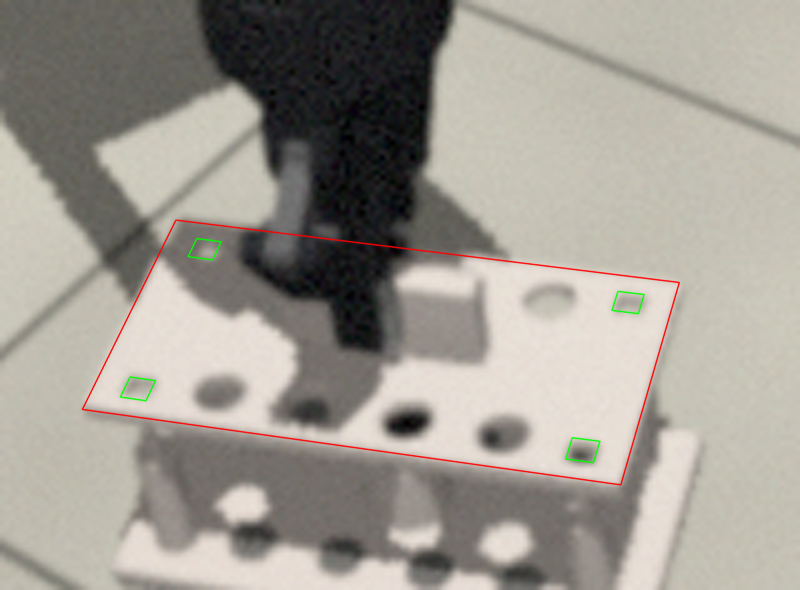

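View pics/top_p3.png

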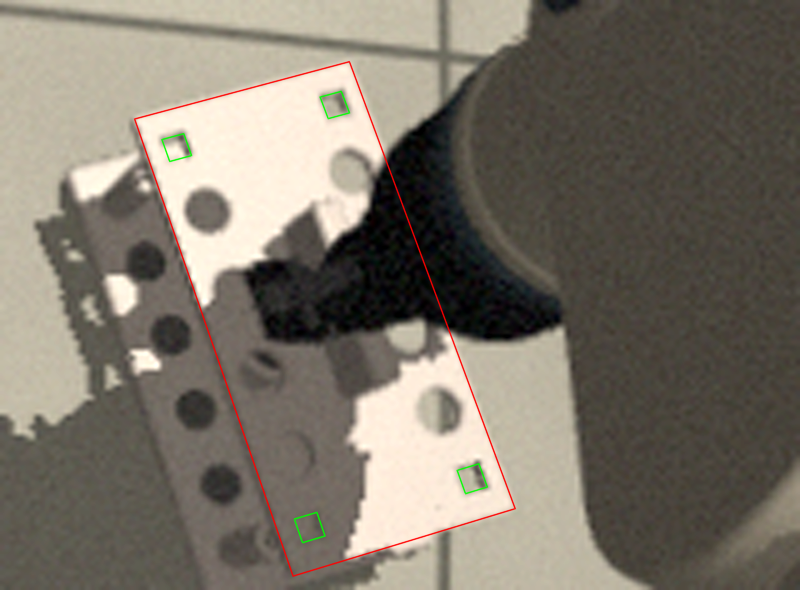

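```bash
cat > posts.py <<'E'
from edge import *
F=cams()
for c in F: F[c]["pixels"]=cv2.imread(f"pics/{c}0.png")[:,:,::-1]
P={"scene":[.5647,-.1994,.3647],"top":[.566,-.1978,.3672]}
ang=np.linspace(0,2*np.pi,40)
for c in F:
    f=F[c];p=P[c];tiles=[]
    for sx,sy in((1,1),(1,-1),(-1,1),(-1,-1)):
        W=lambda x,y,z:Rz(p[2])@[x,y,z]+[p[0],p[1],0]
        ctr=proj(f,W(sx*.075,sy*.033,.065))[0]
        x,y=(ctr-[11,12]).round().astype(int); k=16
        T=cv2.resize(np.ascontiguousarray(f["pixels"][y:y+22,x:x+24,::-1]),None,fx=k,fy=k,interpolation=cv2.INTER_CUBIC)
        T=cv2.convertScaleAbs(T,alpha=1.5)
        draw(T,f,[(np.array([W(sx*.075+.0075*np.cos(t),sy*.033+.0075*np.sin(t),.06) for t in ang]),(0,255,0)),
                  (np.array([W(sx*.075,sy*.033,.06),W(sx*.075,sy*.033,.076)]),(0,0,255))],x,y,k)
        tiles.append(T)
    cv2.imwrite(f"pics/{c}_posts.png",np.vstack([np.hstack(tiles[:2]),np.hstack(tiles[2:])]))
E
python3 posts.py
```

```text
(no output)
```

View pics/scene_posts.png

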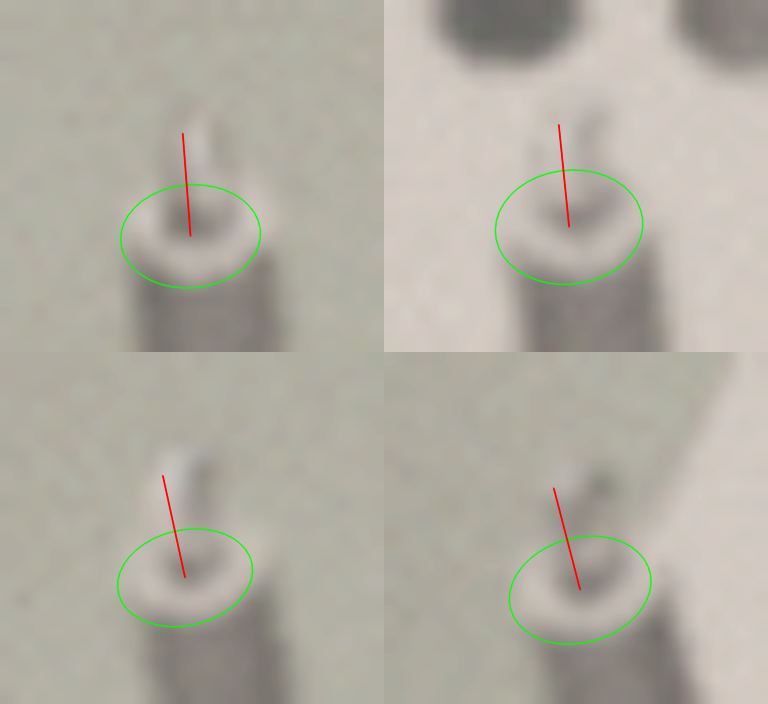

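View pics/top_posts.png

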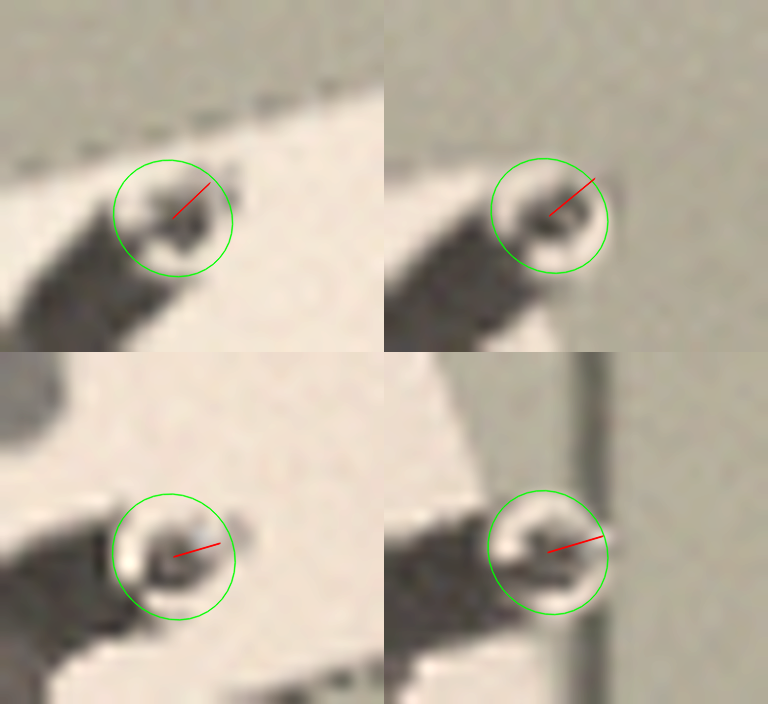

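```bash
cat > circ.py <<'E'
from edge import *
def circfit(f,pose,circs,z_all,iters=5,rng=2.5,minG=5,verb=False):
    g=cv2.GaussianBlur(cv2.cvtColor(f["pixels"],cv2.COLOR_RGB2GRAY).astype(float),(0,0),.6)
    pose=np.array(pose,float)
    for it in range(iters):
        S=[];E=[];N=[];Wt=[]
        W=lambda q:Rz(pose[2])@q+[pose[0],pose[1],0]
        for ci,(cx,cy,z,rad,sgn,sel) in enumerate(circs):
            for t in np.linspace(0,2*np.pi,72,endpoint=False):
                d=np.array([np.cos(t),np.sin(t),0]); P=np.array([cx,cy,z])+rad*d; tt=np.array([-d[1],d[0],0])
                uv=proj(f,[W(P),W(P+tt*.002),W(P+d*.002)])
                tn=uv[1]-uv[0];tn/=np.linalg.norm(tn);n=np.array([-tn[1],tn[0]]);n*=np.sign(n@(uv[2]-uv[0]))
                if not sel(n): continue
                k=np.arange(-rng,rng+.01,.125);q=uv[0]+k[:,None]*n
                v=map_coordinates(g,[q[:,1],q[:,0]],order=3)
                gr=sgn*np.gradient(v)/.125
                lm=[j for j in range(1,len(k)-1) if gr[j]>=gr[j-1] and gr[j]>gr[j+1] and gr[j]>minG]
                if not lm: continue
                j=min(lm,key=lambda j:abs(k[j])) if it>0 else max(lm,key=lambda j:gr[j])
                den=gr[j-1]-2*gr[j]+gr[j+1];off=.125*.5*(gr[j-1]-gr[j+1])/den if den else 0
                S.append(P);E.append(uv[0]+n*(k[j]+off));N.append(n);Wt.append(ci)
        S=np.array(S);E=np.array(E);N=np.array(N)
        def res(p):
            return np.sum((proj(f,(Rz(p[2])@S.T).T+[p[0],p[1],0])-E)*N,1)
        sol=least_squares(res,pose,loss="soft_l1",f_scale=.25);pose=sol.x
    return pose,np.bincount(Wt,minlength=len(circs)),np.median(np.abs(res(pose)))
cor=[(.075,.033),(.075,-.033),(-.075,.033),(-.075,-.033)]
if __name__=="__main__":
    F=cams()
    for c in F: F[c]["pixels"]=cv2.imread(f"pics/{c}0.png")[:,:,::-1]
    P={"scene":[.566,-.1986,.366],"top":[.566,-.1978,.3672]}
    for c in F:
        low=(lambda n:n[1]>.0) if c=="scene" else (lambda n:True)
        up=(lambda n:n[1]<.2) if c=="scene" else (lambda n:n[0]-n[1]>-.5)
        sh=[(x,y,.06,.0075,-1,low) for x,y in cor]; cu=[(0,0,.066,.0135,1,up)]
        hol=[(x,y,.014,.0085,1,lambda n:True) for x in(.016,-.016,.048,-.048) for y in(.03,-.03)]
        for nm,C in(("shoulders",sh),("cush+sh",sh+cu),):
            for g in(4,8):
                p,n,m=circfit(F[c],P[c],C,None,minG=g);print(c,nm,g,p.round(4),n,m.round(2))
E
python3 circ.py
```

```text
scene shoulders 4 [ 0.5649 -0.1975  0.3657] [34 26 33 34] 0.15
scene shoulders 8 [ 0.5649 -0.1975  0.366 ] [27 24 28 26] 0.13
scene cush+sh 4 [ 0.565  -0.1977  0.366 ] [34 27 33 34 40] 0.23
scene cush+sh 8 [ 0.565  -0.1977  0.3663] [28 24 28 26 40] 0.22
top shoulders 4 [ 0.566  -0.1981  0.3653] [44 66 33 71] 0.14
top shoulders 8 [ 0.566  -0.1981  0.3653] [43 61 28 66] 0.14
top cush+sh 4 [ 0.5659 -0.198   0.3658] [44 66 32 72 44] 0.17
top cush+sh 8 [ 0.5659 -0.198   0.3657] [42 61 28 66 44] 0.18
```

Shoulder and cushion fits agree between the cameras. Relative to the rack, the plate is about (+1.1, -1.1) mm off, with yaw about 0.006 too large. I'll correct that and look again.

arm_command(
  deltas="0 0 -0.0006 -0.0014 0.005 0 0;0 0 0 0 0 0 0;0 0 0 0 0 0 0;0 0 0 0 0 0 0;0 0 0 0 0 0 0;0 0 0 0 0 0 0",
)

```text
t: 10.9
ee_pos: [0.5647, -0.1981, 0.1013]
eef_rot: [[-0.0, 0.935, 0.355], [0.0, 0.355, -0.935], [-1.0, 0.0, -0.0]]
wrist_force: [-0.9, -0.0, -0.5]
finger_gap: 0.13
```

```bash
python3 need.py .565 -.199 .1 .366; python3 view3.py p4;python3 need.py .565 -.199 .1 .366
```

```text
t 10.9 pos [ 0.5647 -0.1981  0.1013] yaw 0.3628 tilt x [-0.  0. -1.] gap 0.13 F [-0.94 -0.02 -0.48] T [ 0.03 -0.04  0.03]
shift tool [0.0013 0.     0.0009] turn about tool x -0.0032
t 11.0 ztop 0.09314345420565832
scene [ 0.5643 -0.1976  0.3711] 167 0.27
top [ 0.5652 -0.1975  0.3641] 158 0.2
t 11.0 pos [ 0.5646 -0.1982  0.1012] yaw 0.3628 tilt x [-1.e-04  0.e+00 -1.e+00] gap 0.129 F [-0.58  0.08 -0.72] T [-0.02 -0.05 -0.01]
shift tool [0.0012 0.0001 0.0009] turn about tool x -0.0032
```

arm_command(
  deltas="0 0.003 0.0005 0.0005 0 0 0;0 0.004 0 0 0 0 0;0 0.003 0 0 0 0 0;0 0 0 0 0 0 0;0 0 0 0 0 0 0;0 0 0 0 0 0 0",
)

```text
t: 11.5
ee_pos: [0.5652, -0.1984, 0.0912]
eef_rot: [[-0.0, 0.935, 0.355], [0.0, 0.355, -0.935], [-1.0, -0.0, -0.0]]
wrist_force: [0.1, 0.2, -0.5]
finger_gap: 0.125
```

```bash
python3 view3.py p5;python3 need.py .565 -.199 .1 .366
```

```text
t 11.6 ztop 0.08328581618356133
scene [ 0.5651 -0.198   0.3701] 159 0.23
top [ 0.5658 -0.1978  0.3654] 153 0.17
t 11.6 pos [ 0.5654 -0.1985  0.0914] yaw 0.3627 tilt x [ 2.e-04 -1.e-04 -1.e+00] gap 0.128 F [-0.81  0.02 -0.21] T [-0.01  0.05 -0.02]
shift tool [-0.0086 -0.0005  0.0004] turn about tool x -0.0033
```

View pics/scene_p5_raw.png

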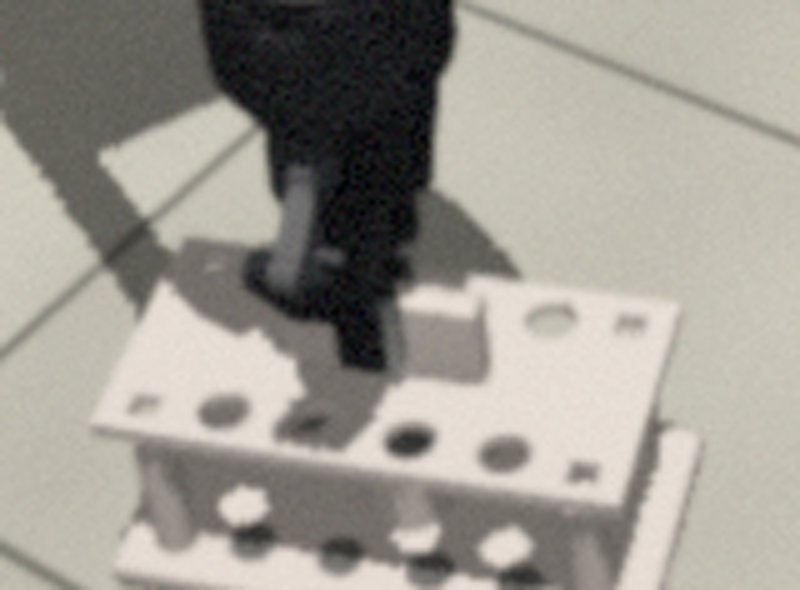

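View pics/top_p5_raw.png

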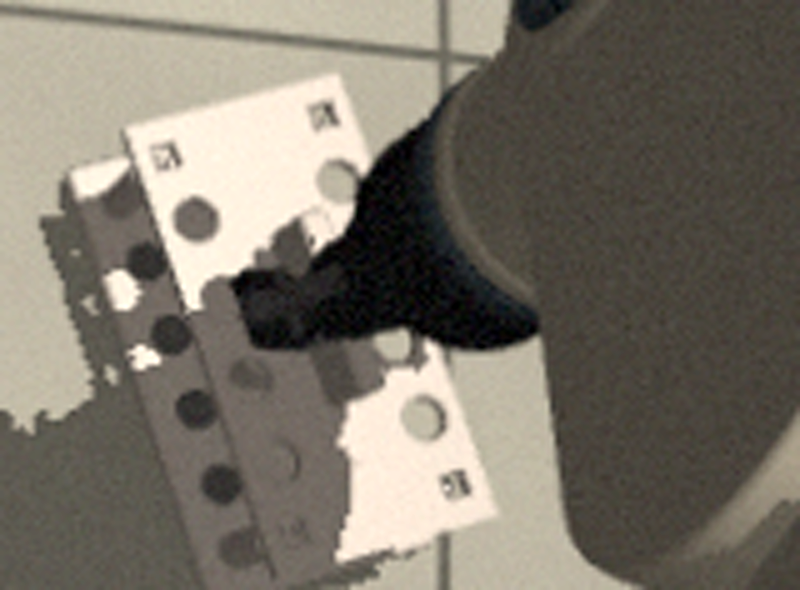

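The post heads show in the holes and the plate is centred to about 0.3 mm in both cameras, so I'm lowering in small steps while watching the force.

arm_command(
  deltas="0 0.001 0 0 0 0 0;0 0.001 0 0 0 0 0;0 0.001 0 0 0 0 0;0 0.001 0 0 0 0 0;0 0 0 0 0 0 0;0 0 0 0 0 0 0;0 0 0 0 0 0 0",
)

```text
t: 12.18
ee_pos: [0.5653, -0.1984, 0.0873]
eef_rot: [[-0.0, 0.935, 0.355], [0.0, 0.355, -0.935], [-1.0, -0.0, -0.0]]
wrist_force: [0.5, -0.1, 0.5]
finger_gap: 0.127
```

arm_command(
  deltas="0 0.001 0 0 0 0 0;0 0.001 0 0 0 0 0;0 0 0 0 0 0 0;0 0 0 0 0 0 0",
)

```text
t: 12.52
ee_pos: [0.5654, -0.1984, 0.0853]
eef_rot: [[0.0, 0.935, 0.355], [-0.0, 0.355, -0.935], [-1.0, 0.0, 0.0]]
wrist_force: [0.7, 0.5, 0.8]
finger_gap: 0.126
```

arm_command(
  deltas="0 0.001 0 0 0 0 0;0 0 0 0 0 0 0;0 0 0 0 0 0 0",
)

```text
t: 12.77
ee_pos: [0.5655, -0.1985, 0.0846]
eef_rot: [[0.001, 0.935, 0.355], [-0.0, 0.355, -0.935], [-1.0, 0.001, 0.0]]
wrist_force: [-0.4, 1.5, 4.3]
finger_gap: 0.126
```

arm_command(
  deltas="0 0.001 0 0 0 0 0;0 0 0 0 0 0 0;0 0 0 0 0 0 0",
)

```text
t: 13.02
ee_pos: [0.5657, -0.1985, 0.0838]
eef_rot: [[0.001, 0.935, 0.355], [-0.0, 0.355, -0.935], [-1.0, 0.001, 0.001]]
wrist_force: [-0.8, 1.3, 6.9]
finger_gap: 0.133
```

```bash
python3 need.py .565 -.199 .1 .366; python3 view3.py p6
```

```text
t 13.02 pos [ 0.5657 -0.1985  0.0838] yaw 0.3628 tilt x [ 9.e-04 -2.e-04 -1.e+00] gap 0.133 F [-0.8   1.31  6.95] T [0.14 0.04 0.01]
shift tool [-0.0162 -0.0008  0.0002] turn about tool x -0.0032
t 13.1167 ztop 0.07568253449061448
scene [ 0.5654 -0.1979  0.369 ] 158 0.25
top [ 0.5662 -0.1977  0.3654] 152 0.14
```

View pics/scene_p6_raw.png

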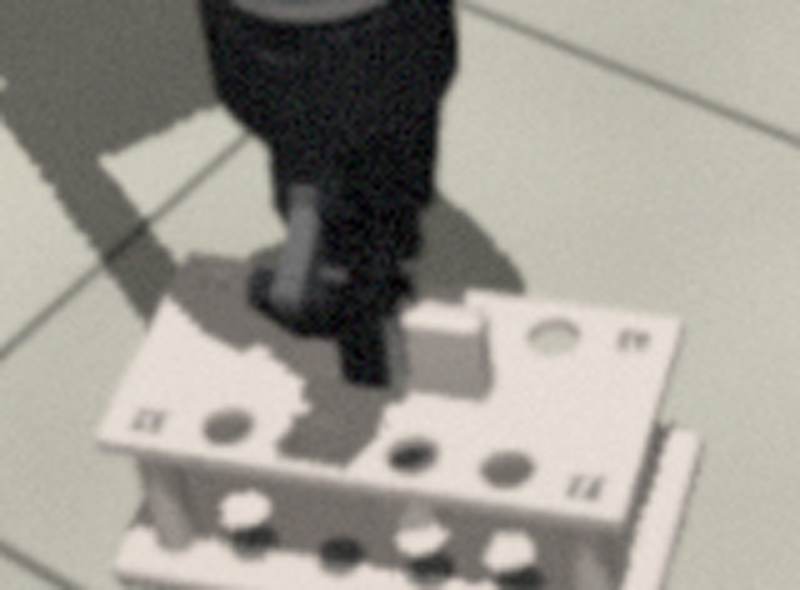

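Heads are in the holes, the force is building evenly and lateral force is small.

arm_command(
  deltas="0 0.001 0 0 0 0 0;0 0 0 0 0 0 0;0 0 0 0 0 0 0",
)

```text
t: 13.37
ee_pos: [0.5658, -0.1985, 0.083]
eef_rot: [[0.001, 0.935, 0.355], [-0.0, 0.355, -0.935], [-1.0, 0.001, 0.001]]
wrist_force: [-0.2, 2.0, 7.9]
finger_gap: 0.132
```

arm_command(
  deltas="0 0.001 0 0 0 0 0;0 0 0 0 0 0 0;0 0 0 0 0 0 0",
)

```text
t: 13.62
ee_pos: [0.5658, -0.1984, 0.0815]
eef_rot: [[0.001, 0.935, 0.355], [-0.0, 0.355, -0.935], [-1.0, 0.001, 0.001]]
wrist_force: [2.5, 1.9, 3.2]
finger_gap: 0.129
```

arm_command(
  deltas="0 0.0007 0 0 0 0 0;0 0 0 0 0 0 0;0 0 0 0 0 0 0",
)

```text
t: 13.87
ee_pos: [0.5657, -0.1984, 0.0806]
eef_rot: [[0.001, 0.935, 0.355], [-0.0, 0.355, -0.935], [-1.0, 0.001, 0.0]]
wrist_force: [3.0, 2.3, 1.7]
finger_gap: 0.132
```

```bash
python3 view3.py p7; python3 need.py .565 -.199 .1 .366
```

```text
t 13.9667 ztop 0.07246030095824656
scene [ 0.5655 -0.1978  0.3695] 158 0.2
top [ 0.5663 -0.1976  0.3641] 150 0.15
t 13.97 pos [ 0.5656 -0.1984  0.0806] yaw 0.3628 tilt x [ 7.e-04 -0.e+00 -1.e+00] gap 0.128 F [3.98 2.27 1.76] T [ 0.34 -0.52  0.04]
shift tool [-0.0194 -0.0008  0.0003] turn about tool x -0.0032
```

View pics/scene_p7_raw.png

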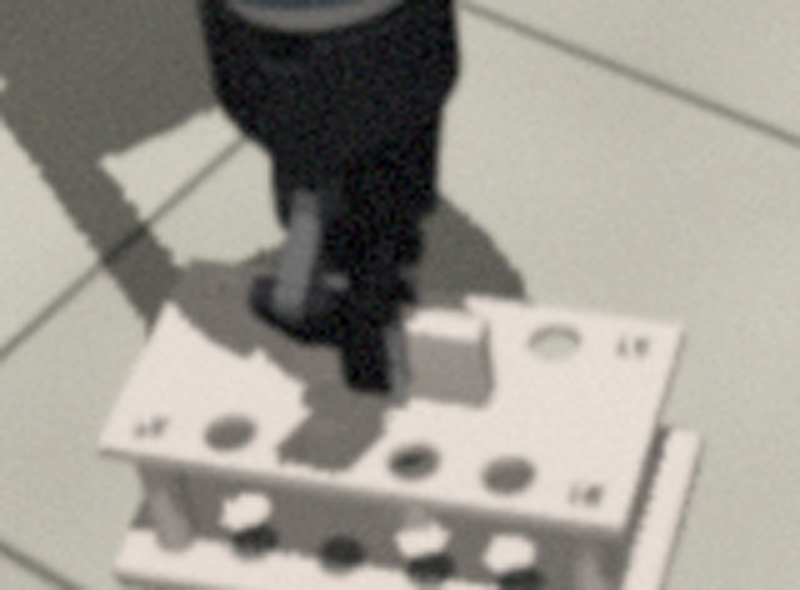

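View pics/top_p7_raw.png

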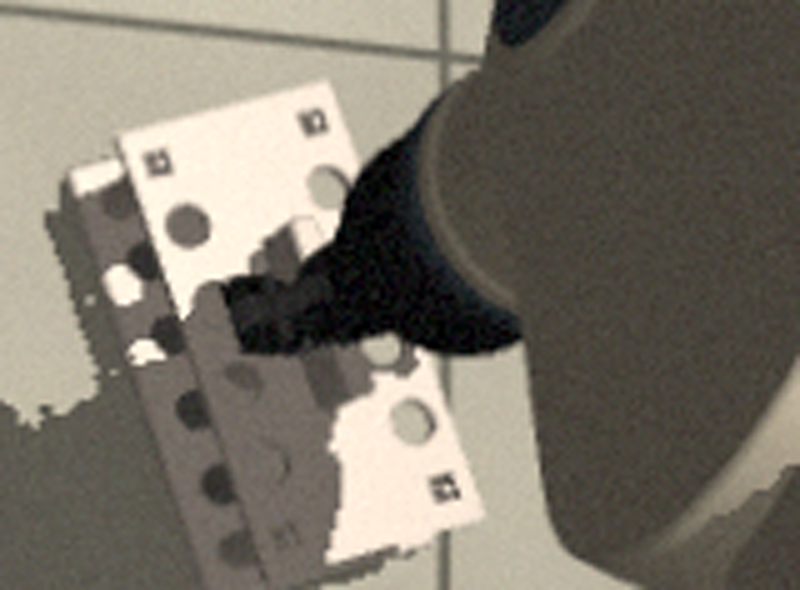

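Past the first peak, the posts push the plate about 4 N along rack +x (a dome contact), so I'll give way in that direction and carry on.

arm_command(
  deltas="0 0 0.0007 0 0 0 0;0 0 0 0 0 0 0;0 0 0 0 0 0 0;0 0 0 0 0 0 0",
)

```text
t: 14.3
ee_pos: [0.5657, -0.1983, 0.0805]
eef_rot: [[-0.0, 0.935, 0.355], [-0.0, 0.355, -0.935], [-1.0, -0.0, -0.0]]
wrist_force: [0.5, 0.2, 3.6]
finger_gap: 0.129
```

```bash
python3 need.py .565 -.199 .1 .366
```

```text
t 14.3 pos [ 0.5657 -0.1983  0.0805] yaw 0.3628 tilt x [-4.e-04 -0.e+00 -1.e+00] gap 0.129 F [0.54 0.24 3.56] T [ 0.06 -0.05  0.04]
shift tool [-0.0195 -0.0009  0.0004] turn about tool x -0.0032
```

Lateral force is gone. Pressing on.

arm_command(
  deltas="0 0.001 0 0 0 0 0;0 0 0 0 0 0 0;0 0 0 0 0 0 0",
)

```text
t: 14.55
ee_pos: [0.5658, -0.1983, 0.0799]
eef_rot: [[-0.0, 0.935, 0.355], [-0.0, 0.355, -0.935], [-1.0, -0.0, 0.0]]
wrist_force: [-0.7, 1.2, 6.0]
finger_gap: 0.13
```

arm_command(
  deltas="0 0.001 0 0 0 0 0;0 0 0 0 0 0 0;0 0 0 0 0 0 0",
)

```text
t: 14.8
ee_pos: [0.5658, -0.1983, 0.0793]
eef_rot: [[-0.0, 0.935, 0.355], [-0.0, 0.355, -0.935], [-1.0, -0.0, 0.0]]
wrist_force: [-1.5, 1.3, 9.9]
finger_gap: 0.131
```

arm_command(
  deltas="0 0.001 0 0 0 0 0;0 0 0 0 0 0 0;0 0 0 0 0 0 0",
)

```text
t: 15.05
ee_pos: [0.5658, -0.1983, 0.0784]
eef_rot: [[-0.0, 0.935, 0.355], [-0.0, 0.355, -0.935], [-1.0, -0.0, 0.0]]
wrist_force: [-3.2, 1.9, 11.8]
finger_gap: 0.126
```

arm_command(
  deltas="0 0 -0.0003 -0.0005 0 0 0;0 0 0 0 0 0 0;0 0 0 0 0 0 0",
)

```text
t: 15.3
ee_pos: [0.5658, -0.1983, 0.0784]
eef_rot: [[0.001, 0.935, 0.355], [-0.001, 0.355, -0.935], [-1.0, 0.0, 0.001]]
wrist_force: [-1.5, -0.6, 10.7]
finger_gap: 0.128
```

arm_command(
  deltas="0 0.001 0 0 0 0 0;0 0 0 0 0 0 0;0 0 0 0 0 0 0",
)

```text
t: 15.55
ee_pos: [0.5658, -0.1983, 0.0777]
eef_rot: [[0.001, 0.935, 0.355], [-0.001, 0.355, -0.935], [-1.0, 0.001, 0.001]]
wrist_force: [-2.9, 0.2, 13.5]
finger_gap: 0.128
```

```bash
python3 need.py .565 -.199 .1 .366
```

```text
t 15.55 pos [ 0.5658 -0.1983  0.0777] yaw 0.3629 tilt x [ 9.e-04 -8.e-04 -1.e+00] gap 0.128 F [-2.89  0.21 13.47] T [-0.07  0.44 -0.01]
shift tool [-0.0223 -0.001   0.0004] turn about tool x -0.0031
```

arm_command(
  deltas="0 0.001 -0.0004 0 0 0 0;0 0 0 0 0 0 0;0 0 0 0 0 0 0",
)

```text
t: 15.8
ee_pos: [0.5657, -0.1983, 0.0769]
eef_rot: [[0.001, 0.935, 0.355], [-0.001, 0.355, -0.935], [-1.0, 0.001, 0.001]]
wrist_force: [-1.9, 0.3, 14.0]
finger_gap: 0.128
```

arm_command(
  deltas="0 0.001 0 0 0 0 0;0 0 0 0 0 0 0;0 0 0 0 0 0 0",
)

```text
t: 16.05
ee_pos: [0.5657, -0.1983, 0.0758]
eef_rot: [[0.001, 0.935, 0.355], [-0.001, 0.355, -0.935], [-1.0, 0.001, 0.001]]
wrist_force: [-0.5, 0.9, 13.1]
finger_gap: 0.132
```

arm_command(
  deltas="0 0.0007 0 0 0 0 0;0 0 0 0 0 0 0;0 0 0 0 0 0 0",
)

```text
t: 16.3
ee_pos: [0.5657, -0.1983, 0.0752]
eef_rot: [[0.001, 0.935, 0.355], [-0.001, 0.355, -0.935], [-1.0, 0.001, 0.001]]
wrist_force: [-2.3, 0.9, 14.3]
finger_gap: 0.134
```

arm_command(
  deltas="0 0.0007 0 0 0 0 0;0 0 0 0 0 0 0;0 0 0 0 0 0 0",
)

```text
t: 16.55
ee_pos: [0.5657, -0.1983, 0.0746]
eef_rot: [[0.001, 0.935, 0.355], [-0.001, 0.355, -0.935], [-1.0, 0.001, 0.001]]
wrist_force: [-2.1, 0.9, 15.5]
finger_gap: 0.133
```

arm_command(
  deltas="0 0.0005 0 0 0 0 0;0 0 0 0 0 0 0;0 0 0 0 0 0 0",
)

```text
t: 16.8
ee_pos: [0.5657, -0.1983, 0.0742]
eef_rot: [[0.001, 0.935, 0.355], [-0.001, 0.355, -0.935], [-1.0, 0.001, 0.001]]
wrist_force: [-2.8, 2.0, 16.7]
finger_gap: 0.128
```

```bash
python3 need.py .565 -.199 .1 .366;python3 view3.py p8
```

```text
t 16.8 pos [ 0.5657 -0.1983  0.0742] yaw 0.3628 tilt x [ 1.5e-03 -7.0e-04 -1.0e+00] gap 0.128 F [-2.77  1.96 16.69] T [0.21 0.44 0.1 ]
shift tool [-0.0258 -0.0009  0.0004] turn about tool x -0.0032
t 16.9 ztop 0.06609075714815847
scene [ 0.5655 -0.1977  0.3688] 155 0.17
top [ 0.5664 -0.1977  0.3637] 153 0.15
```

View pics/scene_p8_raw.png

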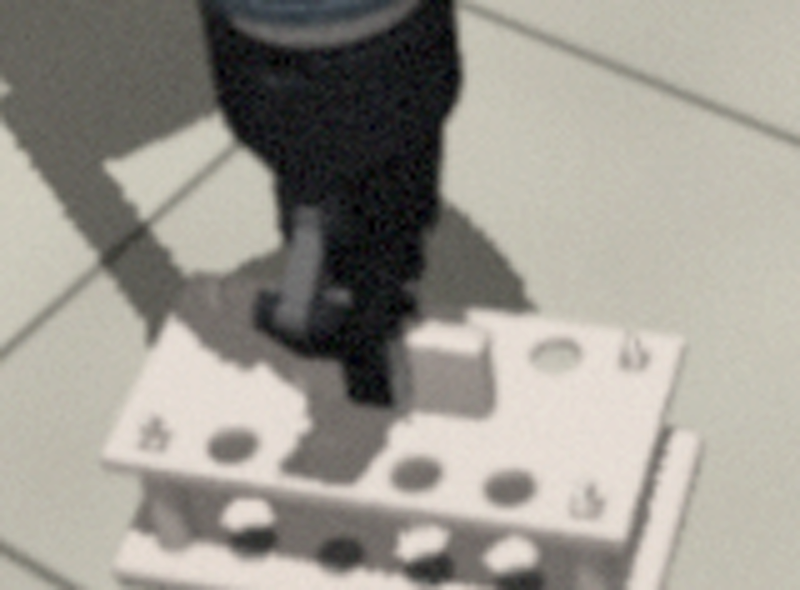

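View pics/top_p8_raw.png

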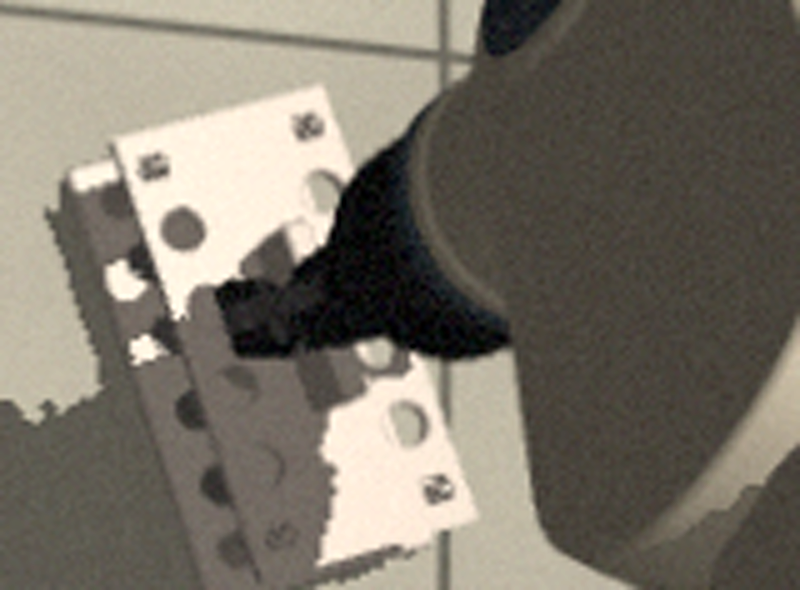

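arm_command(
  deltas="0 0.0005 -0.0003 -0.0004 0 0 0;0 0 0 0 0 0 0;0 0 0 0 0 0 0",
)

```text
t: 17.15
ee_pos: [0.5657, -0.1983, 0.0741]
eef_rot: [[0.002, 0.935, 0.355], [-0.001, 0.355, -0.935], [-1.0, 0.002, 0.002]]
wrist_force: [-2.6, -0.6, 18.8]
finger_gap: 0.128
```

arm_command(
  deltas="0 0.0005 0 0 0 0 0;0 0 0 0 0 0 0;0 0 0 0 0 0 0",
)

```text
t: 17.4
ee_pos: [0.5658, -0.1984, 0.0741]
eef_rot: [[0.003, 0.935, 0.355], [-0.001, 0.355, -0.935], [-1.0, 0.002, 0.002]]
wrist_force: [-3.7, 0.3, 24.1]
finger_gap: 0.128
```

arm_command(
  deltas="0 0.0005 0 0 0 0 0;0 0 0 0 0 0 0;0 0 0 0 0 0 0",
)

```text
t: 17.65
ee_pos: [0.5658, -0.1984, 0.074]
eef_rot: [[0.002, 0.935, 0.355], [-0.001, 0.355, -0.935], [-1.0, 0.002, 0.002]]
wrist_force: [-5.3, 1.7, 29.2]
finger_gap: 0.126
```

Hard stop at TCP 0.0740, which is the shoulder height as predicted. Easing off now to see whether the plate holds.

arm_command(
  deltas="0 -0.001 0 0 0 0 0;0 -0.0005 0 0 0 0 0;0 0 0 0 0 0 0;0 0 0 0 0 0 0",
)

```text
t: 17.98
ee_pos: [0.5657, -0.1983, 0.0743]
eef_rot: [[0.002, 0.935, 0.355], [-0.001, 0.355, -0.935], [-1.0, 0.002, 0.002]]
wrist_force: [-1.8, 1.0, 16.0]
finger_gap: 0.13
```

arm_command(
  deltas="0 -0.001 0 0 0 0 0;0 0 0 0 0 0 0;0 0 0 0 0 0 0",
)

```text
t: 18.23
ee_pos: [0.5657, -0.1983, 0.0752]
eef_rot: [[0.002, 0.935, 0.355], [-0.001, 0.355, -0.935], [-1.0, 0.002, 0.002]]
wrist_force: [-1.4, -0.4, 15.0]
finger_gap: 0.131
```

arm_command(
  deltas="0 -0.001 0 0 0 0 0;0 0 0 0 0 0 0;0 0 0 0 0 0 0",
)

```text
t: 18.48
ee_pos: [0.5657, -0.1983, 0.0758]
eef_rot: [[0.002, 0.935, 0.355], [-0.001, 0.355, -0.935], [-1.0, 0.002, 0.002]]
wrist_force: [0.3, -0.5, 11.0]
finger_gap: 0.125
```

arm_command(
  deltas="0 -0.001 0 0 0 0 0;0 0 0 0 0 0 0;0 0 0 0 0 0 0",
)

```text
t: 18.73
ee_pos: [0.5657, -0.1983, 0.076]
eef_rot: [[0.002, 0.935, 0.355], [-0.001, 0.355, -0.935], [-1.0, 0.002, 0.002]]
wrist_force: [4.6, -2.4, 2.2]
finger_gap: 0.131
```

```bash
python3 need.py .565 -.199 .1 .366
```

```text
t 18.73 pos [ 0.5657 -0.1983  0.076 ] yaw 0.3628 tilt x [ 0.002 -0.001 -1.   ] gap 0.131 F [ 4.57 -2.42  2.24] T [-0.41 -0.71  0.03]
shift tool [-0.024  -0.0008  0.0005] turn about tool x -0.0032
```

The push is down to 2 N with the plate still 1.9 mm above the shoulders, so the barbs are holding against the cushion. Relieving the side load and letting go.

arm_command(
  deltas="0 0 0.0005 0.0007 0 0 0;0 0 0 0 0 0 0;0.2 0 0 0 0 0 0;0.3 0 0 0 0 0 0;0.4 0 0 0 0 0 0;0.5 0 0 0 0 0 0;0.5 0 0 0 0 0 0;0.5 0 0 0 0 0 0;0.5 0 0 0 0 0 0",
)

```text
t: 19.48
ee_pos: [0.5653, -0.1981, 0.0756]
eef_rot: [[-0.0, 0.935, 0.355], [0.0, 0.355, -0.935], [-1.0, -0.0, -0.0]]
wrist_force: [0.8, -0.8, -0.0]
finger_gap: 0.501
```

```bash
python3 need.py .565 -.199 .1 .366;python3 view3.py p9
```

```text
t 19.48 pos [ 0.5653 -0.1981  0.0756] yaw 0.3628 tilt x [-3.e-04  1.e-04 -1.e+00] gap 0.501 F [ 0.75 -0.81 -0.02] T [-0.    0.03  0.03]
shift tool [-0.0244 -0.0006  0.0007] turn about tool x -0.0032
t 19.5833 ztop 0.06757379294614144
scene [ 0.5653 -0.1976  0.3695] 156 0.24
top [ 0.5664 -0.1977  0.3641] 153 0.18
```

View pics/scene_p9_raw.png

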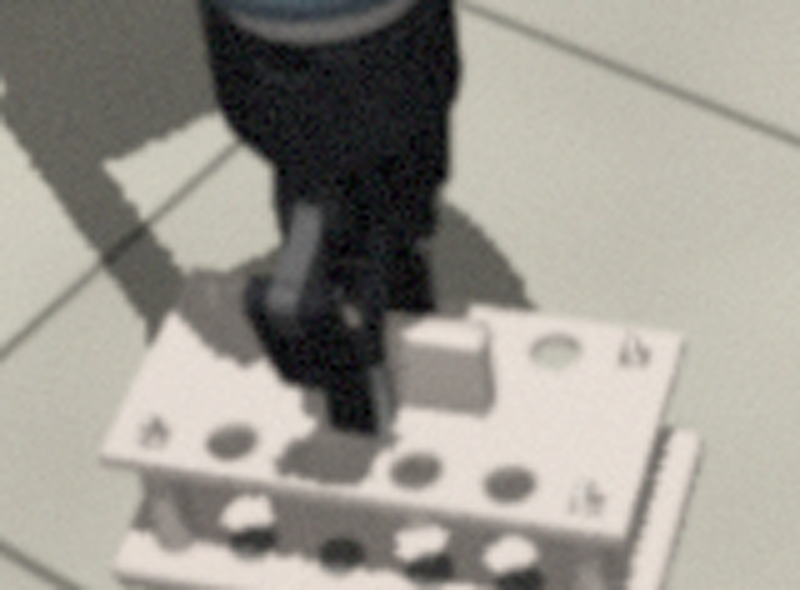

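Released, and the plate stayed down. Raising the hand and moving it aside for a clear final look.

arm_command(
  deltas="0.5 -0.01 0 0 0 0 0;0.5 -0.02 0 0 0 0 0;0.5 -0.03 0 0 0 0 0;0.5 -0.03 0 0 0 0 0;0.5 -0.03 0 0 0 0 0;0.5 -0.03 0 0 0 0 0;0.5 -0.01 -0.02 0.02 0 0 0;0.5 0 -0.025 0.025 0 0 0;0.5 0 -0.025 0.025 0 0 0;0.5 0 -0.025 0.025 0 0 0;0.5 0 -0.025 0.025 0 0 0;0.5 0 -0.025 0.025 0 0 0",
)

```text
t: 20.58
ee_pos: [0.4804, -0.3866, 0.2368]
eef_rot: [[0.001, 0.935, 0.355], [-0.0, 0.355, -0.935], [-1.0, 0.0, 0.001]]
wrist_force: [1.2, -0.9, -0.6]
finger_gap: 0.502
```

arm_command(
  deltas="0.5 0 -0.025 0.025 0 0 0;0.5 0 -0.025 0.025 0 0 0;0.5 0 -0.025 0.025 0 0 0;0.5 0 -0.025 0.025 0 0 0;0.5 0 0 0 0 0 0;0.5 0 0 0 0 0 0",
)

```text
t: 21.08
ee_pos: [0.4222, -0.5155, 0.2361]
eef_rot: [[0.0, 0.936, 0.352], [-0.0, 0.352, -0.936], [-1.0, 0.0, 0.0]]
wrist_force: [-0.9, 0.4, 0.1]
finger_gap: 0.499
```

```bash
python3 need.py .565 -.199 .1 .366
cat > fin.py <<'E'
from edge import *
from scipy.spatial.transform import Rotation as Ro
F=cams()
for c in F:
    f=F[c]
    for zt in (.0679,):
        p,n,m=edgefit(f,[.5655,-.1978,.366],.09,.045,zt,rng=4); print(c,p.round(4),n,m.round(2))
    x,y={"scene":(120,230),"top":(370,170)}[c];k=5;w,h=160,118
    C=cv2.convertScaleAbs(cv2.resize(f["pixels"][y:y+h,x:x+w,::-1],None,fx=k,fy=k,interpolation=cv2.INTER_CUBIC),alpha=1.5)
    cv2.imwrite(f"pics/{c}_fin.png",C); cv2.imwrite(f"pics/{c}_finfull.png",f["pixels"][:,:,::-1])
# z and tilt from both cameras: which height makes both agree with the rack poses
for zt in np.arange(.062,.080,.002):
    a=edgefit(F["scene"],[.5655,-.1978,.366],.09,.045,zt,rng=4); b=edgefit(F["top"],[.5655,-.1978,.366],.09,.045,zt,rng=4)
    print(round(zt,4),((a[0]-[.565,-.1976,.366])*1e3).round(1),((b[0]-[.566,-.198,.3655])*1e3).round(1),a[2].round(2),b[2].round(2))
E
python3 fin.py
```

```text
t 21.08 pos [ 0.4222 -0.5155  0.2361] yaw 0.3599 tilt x [ 2.e-04 -1.e-04 -1.e+00] gap 0.499 F [-0.89  0.43  0.13] T [ 0.01 -0.06 -0.02]
shift tool [ 0.1361  0.2451 -0.246 ] turn about tool x -0.0061
scene [ 0.5654 -0.1973  0.3654] 161 0.16
top [ 0.5664 -0.1977  0.3638] 180 0.13
0.062 [-3.4  3.9 -2.3] [ 1.7 -1.8 -2.3] 0.41 0.33
0.064 [-2.1  2.7 -1.4] [ 1.3 -1.1 -2.1] 0.33 0.22
0.066 [-0.8  1.5 -0.9] [ 0.8 -0.4 -1.9] 0.21 0.14
0.068 [ 0.5  0.2 -0.6] [ 0.3  0.3 -1.7] 0.15 0.13
0.07 [ 1.7 -1.  -1.6] [-0.1  1.  -2. ] 0.2 0.13
0.072 [ 3.  -2.3 -2.4] [-0.6  1.7 -2.5] 0.3 0.15
0.074 [ 4.3 -3.6 -3.6] [-1.1  2.4 -2.4] 0.35 0.25
0.076 [ 5.5 -4.8 -3.8] [-1.6  3.1 -2.9] 0.38 0.32
0.078 [ 6.7 -6.2 -4.3] [-2.3  3.7 -3.1] 0.39 0.37
```

View pics/scene_fin.png

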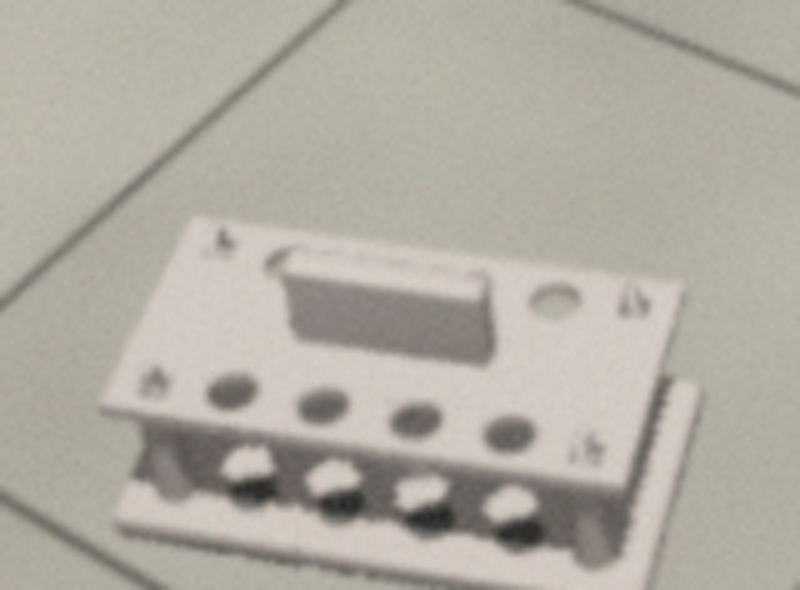

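View pics/top_fin.png

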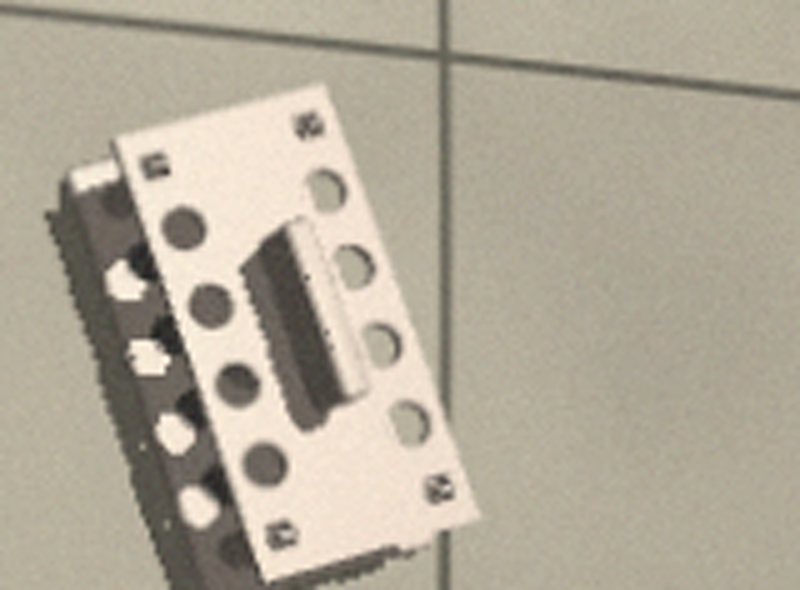

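View pics/scene_finfull.png

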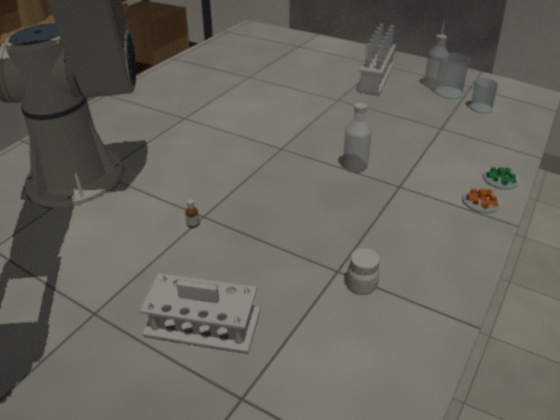

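Everything looks home: all four heads stand through their holes, and the two cameras agree best at an underside height of about 62 mm. One more check, for tilt or an unclicked corner.

Run:
```python
from edge import *
from scipy.spatial.transform import Rotation as Ro
F=cams()
fs={c:F[c] for c in F}
off={"scene":np.array([-.0005,.0002,0]),"top":np.array([.0005,-.0002,0])} # per-camera bias seen on rack
a,b=.09,.045
pose=np.array([.5655,-.1978,.068,0,0,.366])
g={c:cv2.GaussianBlur(cv2.cvtColor(F[c]["pixels"],cv2.COLOR_RGB2GRAY).astype(float),(0,0),.7) for c in F}
def W(p,P): return (Rz(p[5])@Ro.from_euler("xy",p[3:5]).as_matrix()@np.atleast_2d(P).T).T+p[:3]
for it in range(5):
    D=[]
    C=[(a,b),(a,-b),(-a,-b),(-a,b)]
    for c in F:
        for i in range(4):
            p0,p1=np.array(C[i]),np.array(C[(i+1)%4]);d=(p1-p0)/np.linalg.norm(p1-p0)
            for s in np.linspace(.05,.95,45):
                P=p0+(p1-p0)*s;o=P-d*(P@d);o/=np.linalg.norm(o)
                uv=proj(F[c],W(pose,[[*P,0],[*(P+d*.004),0],[*(P+o*.004),0]])+off[c])
                t=uv[1]-uv[0];t/=np.linalg.norm(t);n=np.array([-t[1],t[0]]);n*=np.sign(n@(uv[2]-uv[0]))
                k=np.arange(-3,3.01,.25);q=uv[0]+k[:,None]*n
                v=map_coordinates(g[c],[q[:,1],q[:,0]],order=1);gr=-np.gradient(v)/.25
                lm=[j for j in range(1,len(k)-1) if gr[j]>=gr[j-1] and gr[j]>gr[j+1] and gr[j]>max(6,.6*gr.max())]
                if not lm: continue
                j=min(lm,key=lambda j:abs(k[j]));den=gr[j-1]-2*gr[j]+gr[j+1]
                D.append((c,[*P,0],uv[0]+n*(k[j]+.125*(gr[j-1]-gr[j+1])/den),n))
    def res(p):
        out=[]
        for c in F:
            d=[x for x in D if x[0]==c]
            X=W(p,np.array([x[1] for x in d]))+off[c]
            out.append(np.sum((proj(F[c],X)-np.array([x[2] for x in d]))*np.array([x[3] for x in d]),1))
        return np.concatenate(out)
    s=least_squares(res,pose,loss="soft_l1",f_scale=.25);pose=s.x
print(pose.round(4),np.median(np.abs(res(pose))).round(3))
for x,y in((.075,.033),(.075,-.033),(-.075,.033),(-.075,-.033)):
    print("corner underside z mm",(W(pose,[x,y,-.006])[0,2]*1e3).round(2))
# bystanders
for th in("dropper","jar","squeeze_bottle"):
    print(th,[(np.round(d["uv"],0).tolist(),round(d["p"],2)) for d in r.pinpoint("scene",th)[:2]])
```

```text
[ 0.5659 -0.1975  0.0681  0.0107  0.0007  0.3634] 0.14
corner underside z mm 62.43
corner underside z mm 61.72
corner underside z mm 62.53
corner underside z mm 61.82
dropper [([193.0, 224.0], 0.75)]
jar [([362.0, 284.0], 0.65)]
squeeze_bottle [([357.0, 166.0], 0.85)]
```

All four corners measure 61.7 to 62.5 mm, where home is 60 to 62.5 mm. The plate is level within 0.01 rad and the bystanders haven't moved, so I'm handing in.

```bash
python3 -c "
from bench import r
print(r.hand_in())"
```

```text
the job is handed in; nothing more can be done
None
```

The plate is on the rack, let go, and by my last checks held down by all four posts. I handed the job in at about 21 s; the hand-in gives no verdict.

I gripped the plate by its tab, centred it over the posts to about 0.3 mm using both cameras, and pressed it down in steps of 1 mm or less. I eased sideways when a post pushed back. The plate stopped hard at the shoulder height. When I eased off, it stayed 1.9 mm above the shoulders with only about 2 N of push left, so the barbs were holding it against the cushion.

**Last checks after letting go:**
- **Corners:** all four measured 61.7 to 62.5 mm above the bench. Home is 60 to 62.5 mm, so one is right at the top of that range, about the limit of what the cameras can resolve. The judged limit is 63 mm.
- **Centring and level:** the plate was centred within about 0.5 mm, turned less than 0.003 rad from the rack, and tilted about 0.01 rad.
- **Bystanders:** the dropper, jar and squeeze bottle showed no movement.

**Off plan:**
- **Push:** it briefly reached 29 N on the wrist at the hard stop, above the suggested 26 N. I backed off at once. I could not measure the plate-on-rack force directly, so I cannot say how close it came to the 45 N limit.
- **Cameras:** the two views disagreed by 1 to 2 mm on absolute position, so I aligned the plate to the rack within each view.

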